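# Make up the machine kit and the basting kit

### The arm

A 7-joint arm with a two-finger parallel gripper is mounted at the origin on a cart in front of the work surface, level with it; the furniture and walls round the work are solid. World frame = base frame: x ahead of the robot, y to its left, z up, the work surface at z = 0. Lengths are in m, angles in degrees, forces in N, time in s.
With the tool pointing down it reaches from about 0.425 to 1.025 m from the base axis. Payload 9.4 kg.
Tool frame: the origin (TCP) lies at the very end of the fingers, on their centre line; the grasp point (between the pads) lies 19 mm behind it; z points along the fingers, y is the line along which they close (so a half turn about z gives the same grasp; the last joint's range is limited). The gripper opens to 93 mm and grips with 3 to 60 N. Pads are 15 mm wide; open, the fingers measure 128 mm over their backs; the gripper's body (75 mm by 188 mm) begins 65 mm behind the grasp point.
Start: joints at [-79.853, 34.337, -0.143, 91.639, 0.103, 54.024, -4.572], TCP at [0.182, 0.702, 0.219] pointing down, gripper open.
Joint ranges: [-147.43, 147.43], [-19.82, 112.94], [-74.19, 73.91], [6.32, 146.72], [-59.91, 239.91], [6.04, 106.73], [-150.56, 150.56]. Speed limits (degrees/s): [127.2, 127.2, 172.46, 172.46, 180, 180, 180].

### API

Orientations are given as [roll, pitch, yaw] about the fixed x, y, z axes, in that order (R = Rz(yaw) Ry(pitch) Rx(roll)).
In Python, from station import arm, imaging gives the robot as it stands.
- The arm moves only by the tool move_arm, never from a script. Its arguments are lists of equal length, an entry for each row: "delta_pos": the shift along the tool's x, y, z in cm, a list of three; "angular": the turn, a rotation vector about the tool's x, y, z in rad, a list of three; "fingers": the closure, from -1 (fully open) to 1 (shut). A call has 1 to 20 rows; each row is the pose to reach, as a shift and turn from the pose commanded when the call began, along the tool's axes at that moment; what a row does not reach only later rows make up. A row lasts 1/8 s, in which the tool goes at most 62.5 mm and 10.7 degrees, less where a joint would pass 70% of its speed; a pose out of reach is approached as far as the arm can. A call with a gripper value outside its range is refused whole. The fingers move at their own pace and stop on an object; "squeeze" is the grip in N (left out, the last holds). Time passes only in rows, so rows that repeat a pose let the fingers close. It gives the time, the measured TCP pose, the force, the opening and the grip force at its end, in the units of the state.
- arm.get_obs(): the state, without advancing time (a new reading comes with each control period).
- imaging.read_camera(name): name is "side" or "top" or "wrist"; returns a dict with "frame" (384x512x3 uint8, red, green, blue), "range_z" (384x512 float32, m along the optical axis (not along the pixel's ray), 0 where there is no reading), "fx", "fy", "cx", "cy" (pixels), "pose" (4x4, takes a point from camera to world coordinates). Camera axes: x right, y up, looking along -z (the intrinsics and any distortion apply to the point x, -y, -z); pixel columns grow to the right and rows downward; lengths in m; the calibration is good to about 2 mm. A picture is of the moment at which its call begins.
- arm.job_done(): hands the job in; it is judged then, once.
The state is a dict: "time": time; "q": joint angles; "joint_velocities": joint speeds; "joint_torque": joint torques, N m; "tool_pos": TCP position; "tool_rot": TCP orientation; "contact_force": force on the tool from outside, world axes, zero at the start; "torque": the same for the moment, N m; "opening": finger opening in m; "grasp_force": force on a finger pad.
Only numpy, scipy, OpenCV 4.12 (cv2) and the standard library are available. Lean on these libraries where they do the work, as an engineer would, in place of code of your own. Each camera call takes 0.05 s, during which the arm holds its last target. There are 200 camera calls.

### The job

Please make up two kits from the stock laid out in front of the machine on the right-hand bench. The blue tray is the machine-sewing kit: the black spool upright in its spool well, the bobbin flat in its bobbin well and the needle pack flat in its long pocket; the orange tray is the basting kit: the red spool upright in its spool well and the seam ripper flat in its long pocket, with no bobbin, as basting is done by hand. Everything must sit right down in its pocket and be let go, and the yellow spool and the presser foot stay where they are.

Things in the scene. Friction and masses are not known exactly. Their poses are not given: they have to be found in the camera images.
- blue_tray: Fixed kit tray, blue shell, grey insert, 120 (x) by 146 (y) by 17 mm high, three open pockets. Origin: centre of underside, z up; +x from the side with the card to the long-pocket side. Pocket centres (x, y), mm: SPOOL WELL (-26.5, 34), 51 across, floor at z 4; BOBBIN WELL (-26.5, -36), 37 across, floor at z 11; LONG POCKET (27.5, 0), 42 (x) by 126 (y), floor at z 11. Insert top z 16.
- orange_tray: A second fixed kit tray with an orange shell; its sizes, axes, origin and three pockets are the same as the blue tray's. Wells are round: the bigger one (51 mm) is for a spool, the smaller one (37 mm) for a bobbin; the long pocket is a rectangle. Spool well 12 mm deep, the others 5 mm.
- black_spool: Small spool of black thread with brown wooden ends, standing on its end in the front stock (not the like spool in the display at the back); 35 mm across, 55 mm tall, 35 g. Origin: centre of its underside, z up. It can be gripped round its sides in any direction.
- red_spool: Small spool of red thread with white ends (the hole in its top shows red), standing on its end; 35 mm across, 49 mm tall, 35 g. Origin: centre of its underside, z up. It can be gripped round its sides in any direction.
- yellow_spool: Small spool of golden yellow thread with white ends (the hole in its top shows yellow), standing on its end; 35 mm across, 55 mm tall. Stock that stays where it is. Origin: centre of its underside. (Between stock and trays stands a blue cabinet, 165 mm tall, right of and ahead of the robot: carry above it. The sewing machine's head overhangs beyond x = 0.64 m near y = -0.4.)
- bobbin: Flat round steel machine bobbin, wound with black thread between its two flanges, lying flat: from above a bright disc with small holes; 21 mm across, 10 mm tall, 16 g. Origin: centre of its underside, z up. It can be gripped across its rim in any direction.
- presser_foot: Grey steel presser foot in the stock, lying on its side, T-shaped: 28 mm (x) by 38 mm (y) by 11 mm thick. Stock that stays where it is. Origin: centre of its underside.
- needle_pack: Flat white pack of machine needles with a blue band, lying flat; 26 mm (its x) by 60 mm (its y) by 8 mm thick, 16 g. Origin: centre of its underside. Grip it across its x axis (26 mm).
- seam_ripper: Seam ripper with a blue flat handle and a steel point, lying flat; 110 mm long along its y axis, 18 g. Origin: mid-length, on its underside. The handle, 13 mm wide (its x) and 9 mm thick, runs from y = -17 to y = +55 mm and the steel point from there to y = -55 mm. Grip the handle across its x axis near y = +15 mm.
Not all that is in view belongs to the job. There is more than one size of the needle_pack; the one meant has the size given above. Leave any green look-alike of the red_spool alone.

How it is judged:
By the outcome, as a careful person would: the job done as asked, in the order asked, and still so for the second after the job is handed in, with the robot touching nothing.
It also fails if it takes over 131 s, if anything falls off the work surface, if the arm or the gripper's body presses on something with over 40 N, if the wrist force passes 120 N, or if a joint passes its speed limit or range.

## Working session

There is one attempt and no reset: what is moved stays moved. The work goes in short steps, Python scripts to look and compute and a tool call to move; the robot and the scene stay as the last step left them, time stands still between calls to the robot, and variables do not carry over. Pictures are saved under pics/ and viewed, at most 14 in all, crops included, and the job is handed in when it is done.

Besides the shell and the picture viewer there is one more tool, called after "Request:" as name(argument=value, ...), one argument or row to a line, values as JSON. move_arm: Moves the arm, as the interface text tells. Its arguments: {"type":"object","properties":{"delta_pos":{"type":"array","items":{"type":"array","items":{"type":"number"}}},"angular":{"type":"array","items":{"type":"array","items":{"type":"number"}}},"fingers":{"type":"array","items":{"type":"number"}},"squeeze":{"type":"number"}},"required":["delta_pos","angular","fingers"]}

```bash
ls; mkdir -p pics
cat > h.py <<'E'
import numpy as np, cv2, pickle
from station import arm, imaging
def snap(name,tag):
    d=imaging.read_camera(name); pickle.dump(d,open(f'{tag}.pkl','wb'))
    cv2.imwrite(f'pics/{tag}.png',cv2.resize(d['frame'][:,:,::-1],(800,600),interpolation=cv2.INTER_CUBIC)); return d
def load(tag): return pickle.load(open(f'{tag}.pkl','rb'))
def px(d,u,v,z=None):
    # full-res pixel -> world, by range or on plane z
    r=np.array([(u-d['cx'])/d['fx'],-(v-d['cy'])/d['fy'],-1.])
    P=d['pose']
    if z is None:
        return P[:3,:3]@(r*d['range_z'][int(round(v)),int(round(u))])+P[:3,3]
    w=P[:3,:3]@r; return P[:3,3]+w*(z-P[2,3])/w[2]
def crop(d,tag,u0,v0,u1,v1,s):
    cv2.imwrite(f'pics/{tag}.png',cv2.resize(d['frame'][v0:v1,u0:u1,::-1],None,fx=s,fy=s,interpolation=cv2.INTER_CUBIC))
E
python3 - <<'E'
from h import *
for n in('top','side'):
    d=snap(n,n+'0'); print({k:v for k,v in d.items() if k not in('frame','range_z')})
print(arm.get_obs())
E
```

```text
pics
{'fx': 431.5020212118406, 'fy': 431.5020212118406, 'cx': 256.0112386741382, 'cy': 183.2875381235754, 'pose': array([[-0.01839023,  0.98676249, -0.16112599,  0.30038147],
       [-0.99966124, -0.01517827,  0.02114283, -0.01299704],
       [ 0.01841733,  0.16146023,  0.98670735,  1.39479779],
       [ 0.        ,  0.        ,  0.        ,  1.        ]])}
{'fx': 401.5968673767685, 'fy': 401.5968673767685, 'cx': 259.79488918861813, 'cy': 188.58913750187727, 'pose': array([[ 0.84135992,  0.24827881, -0.48007407,  0.00152899],
       [-0.54004032,  0.42181214, -0.72830692, -0.79923393],
       [ 0.0216779 ,  0.87202761,  0.4889764 ,  0.58696413],
       [ 0.        ,  0.        ,  0.        ,  1.        ]])}
{'time': 0.1, 'q': array([-79.85495574,  34.37933743,  -0.14418184,  91.67593447,
         0.10276237,  54.02364592,  -4.57339966]), 'joint_velocities': array([ 0.00066795, -0.10143498,  0.06078907, -0.07079422, -0.02038518,
       -0.05595572, -0.15304411]), 'joint_torque': array([ 5.79738436e-03, -7.66553307e+01,  1.50201727e+00, -2.52937710e+01,
       -5.24180511e-02,  1.36221014e-02,  5.38899280e-05]), 'tool_pos': array([0.18193062, 0.70135555, 0.21785679]), 'tool_rot': array([-1.79921592e+02,  7.94050235e-03,  1.65461038e+02]), 'contact_force': array([ 0.32458005,  0.04893727, -0.25695142]), 'torque': array([ 0.01019358, -0.03304737,  0.03332095]), 'grasp_force': 0.0, 'opening': 0.09311901127215241}
```

View pics/top0.png

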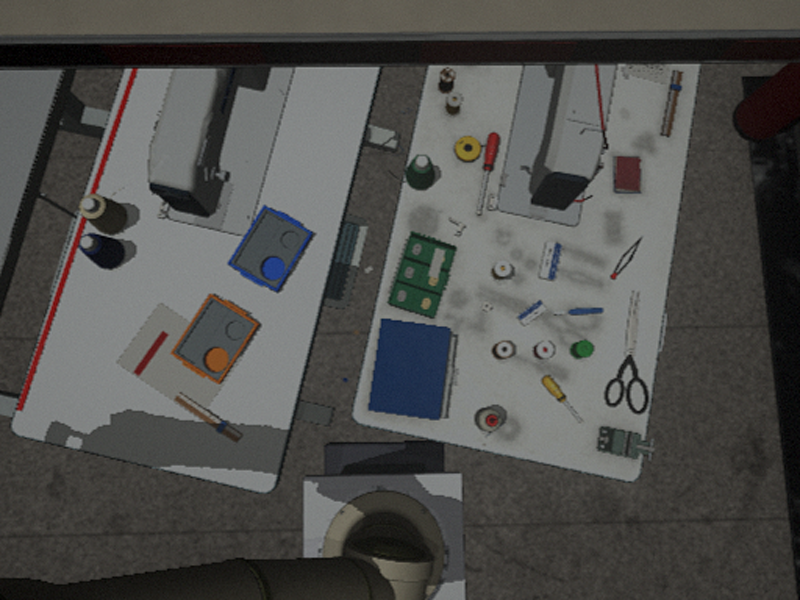

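View pics/side0.png

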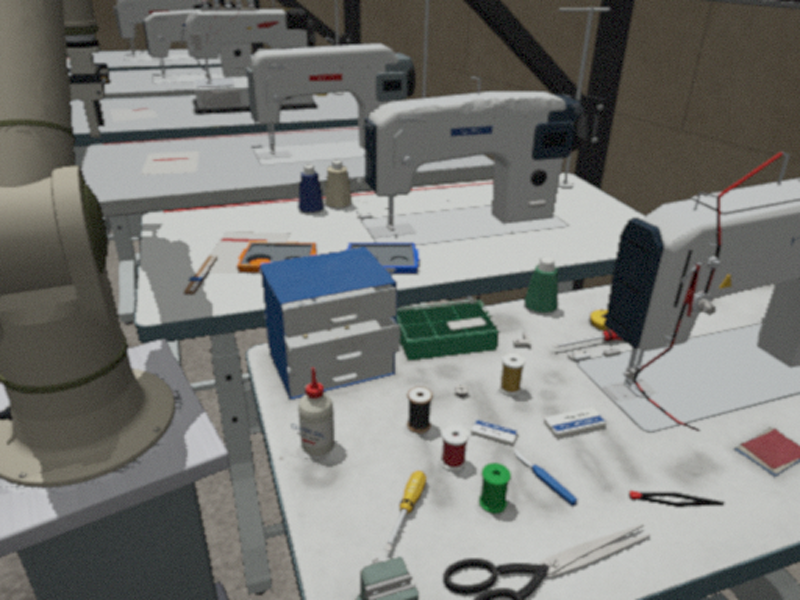

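Top view: black spool (503,350), red (544,350), green look-alike (582,349), yellow (503,269), bobbin (488,306), packs (532,312) and (551,260), seam ripper (580,311), trays (272,248) and (217,337). I'll check these in close crops.

Run:
```python
from h import *
d=load('top0')
crop(d,'stock',285,135,415,235,6)
crop(d,'trays',105,125,210,250,4.8)
s=1.5625
for n,u,v in [('black',503,350),('red',544,350),('yel',503,269),('bob',488,306),('packS',532,312),('packL',551,260),('rip',588,311),('foot',457,227),('cabinet',410,365)]:
    print(n,px(d,u/s,v/s).round(4))
```

```text
black [ 0.3885 -0.2458  0.0455]
red [ 0.3872 -0.3289  0.0429]
yel [ 0.5525 -0.252   0.0507]
bob [ 0.4835 -0.2259  0.0019]
packS [ 0.4693 -0.3172  0.0032]
packL [ 0.5774 -0.3608  0.0124]
rip [ 0.4689 -0.4334  0.0078]
foot [ 0.6549 -0.1668 -0.0016]
cabinet [ 0.3564 -0.0548  0.1642]
```

View pics/stock.png

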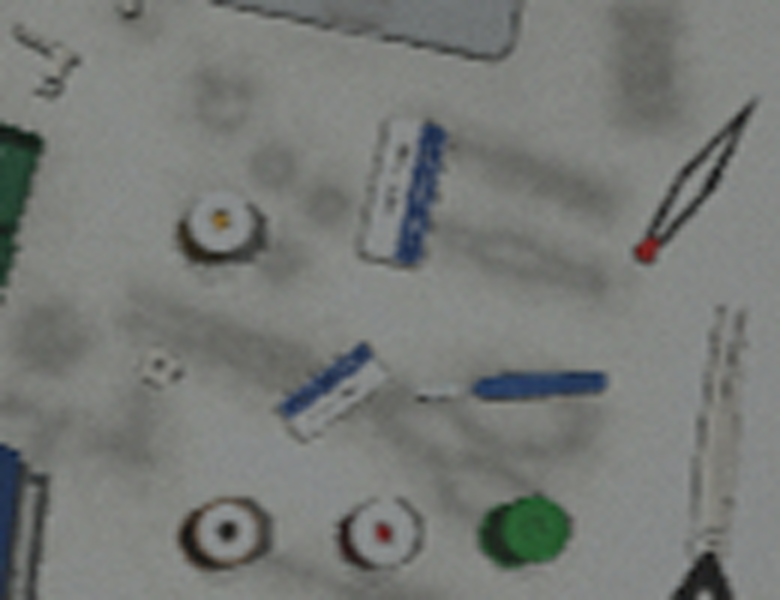

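View pics/trays.png

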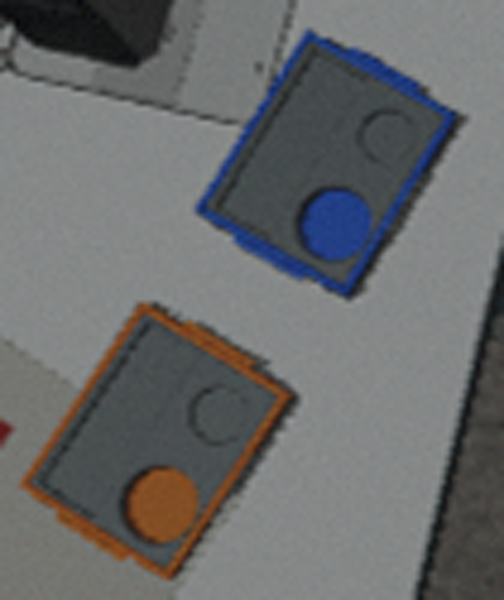

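Crops: the black spool has the dark hole at crop (228,531), red (382,534), green (530,528) left alone, yellow (220,220), bobbin (161,367). The small pack at (334,392) is about 60 mm long and the large one about 78 mm, so the small one is meant. The ripper handle runs (474,387)–(606,381) with its point to the left. In both trays the coloured disc is the spool well, at (335,225) and (163,505).

```bash
cat >> h.py <<'E'
def go(x,y,z,yaw,o=None):
    from scipy.spatial.transform import Rotation as R
    o=o or arm.get_obs(); C=R.from_euler('xyz',o['tool_rot'],degrees=True)
    T=R.from_euler('xyz',[180,0,yaw],degrees=True)
    best=min((yaw,yaw+180),key=lambda a:(C.inv()*R.from_euler('xyz',[180,0,a],degrees=True)).magnitude())
    T=R.from_euler('xyz',[180,0,best],degrees=True)
    d=C.inv().apply(np.array([x,y,z])-o['tool_pos'])*100
    print('d_cm',d.round(2),'rot',(C.inv()*T).as_rotvec().round(3),'from',o['tool_pos'].round(4),o['tool_rot'].round(1))
E
python3 - <<'E'
from h import *
d=load('top0')
S=lambda u,v:(285+u/6,135+v/6)
Tt=lambda u,v:(105+u/4.8,125+v/4.8)
for n,u,v,z in [('black',228,531,.055),('red',382,534,.049),('bob',161,367,.01),('yel',220,220,.055),('ripA',474,387,.009),('ripB',606,381,.009),('tip',415,393,.004),('pk',278,410,.008),('pk',365,345,.008),('pk',390,372,.008),('pk',302,440,.008)]:
    print(n,px(d,*S(u,v),z).round(4))
for n,pts in [('blue',[(310,32),(463,118),(350,296),(198,210),(335,225),(385,135)]),('orange',[(147,304),(296,397),(170,578),(24,484),(163,505),(220,414)])]:
    W=[px(d,*Tt(u,v),.017 if i<4 else (.004 if i==4 else .014))[:2] for i,(u,v) in enumerate(pts)]
    print(n,np.round(W,4).tolist(), cv2.minAreaRect(np.float32(W[:4])*1000), 'c',np.mean(W[:4],0), 'well ax', np.degrees(np.arctan2(*(W[4]-W[5])[::-1])))
# height map
vv,uu=np.mgrid[0:384,0:512]; r=d['range_z']
c=np.stack([(uu-d['cx'])/d['fx']*r,-(vv-d['cy'])/d['fy']*r,-r],-1)
w=c@d['pose'][:3,:3].T+d['pose'][:3,3]; np.save('w.npy',w)
m=r>0
for n,x0,x1,y0,y1 in [('stock',.2,.66,-.55,.05),('trays',.3,.8,.15,.65)]:
    H=np.full((int((x1-x0)/.02+.5),int((y1-y0)/.02+.5)),-.01)
    i=((w[...,0]-x0)/.02).astype(int); j=((w[...,1]-y0)/.02).astype(int)
    k=m&(w[...,0]>=x0)&(w[...,1]>=y0)&(i<H.shape[0])&(j<H.shape[1])
    np.maximum.at(H,(i[k],j[k]),w[...,2][k])
    print(n); print('y cols from left=+y',y1,'x top',x1)
    for row in H[::-1,::-1]: print(' '.join('%3d'%(1000*a) for a in row))
E
```

```text
black [ 0.3893 -0.2476  0.055 ]
red [ 0.3868 -0.329   0.049 ]
bob [ 0.4814 -0.223   0.01  ]
yel [ 0.5533 -0.2505  0.055 ]
ripA [ 0.4679 -0.3927  0.009 ]
ripB [ 0.47   -0.4648  0.009 ]
tip [ 0.4657 -0.3617  0.004 ]
pk [ 0.4572 -0.2858  0.008 ]
pk [ 0.4919 -0.3349  0.008 ]
pk [ 0.4769 -0.3477  0.008 ]
pk [ 0.4407 -0.298   0.008 ]
blue [[0.7017, 0.2385], [0.6398, 0.1338], [0.5182, 0.2092], [0.5785, 0.3121], [0.5694, 0.222], [0.6294, 0.1871]] ((609.1583251953125, 222.95843505859375), (121.63097381591797, 143.98492431640625), 59.15013122558594) c [0.6095592  0.22341913] well ax 149.81067088852095
orange [[0.5149, 0.3446], [0.4507, 0.2443], [0.3329, 0.3248], [0.3961, 0.4221], [0.3814, 0.3338], [0.4405, 0.2951]] ((423.3946533203125, 333.233154296875), (119.05953979492188, 142.94021606445312), 56.88513946533203) c [0.4236537  0.33397896] well ax 146.76338596168043
stock
y cols from left=+y 0.05 x top 0.66
-10 -10 -10   4   6   6   3   4   5   2  14  14   6   4   4   9   4   5   4   3 270 259   6   4   4   3   5   3   3   8
-10 -10 -10   3   4  45  45  44  44   4  12   7   5   3   4   7   4  
[... 4411 characters left out ...]

  7   6   7   4   6   7   5   5   6   3   9  14  20  19  17  19  22  18  20  20   5   6   4   6   5
  4   5   2   5   6   3   6   7   5   7   5  20  19  16  18  21  20  21  23   5   5   5   6   6   5
  2   5   3   5   9   7   6   4   6   5   4  19  20  17  17   8  17  22  19   6   5   4   7   3   5
  4   4   3   5   7   5   7   5   4   5   3   8  19  24  18  10  20  19   5  10   5   4   4   3   3
  7   3   5   4   4   4   6   5   4   7   4   6   4  17  20  21  22  13   5   6   3   5   3   9   5
  5  11   8   3   3   5   5   8   4   4   4   9   4   3   7  17  17   4   4   4   5   6   5   5   6
  6   5   6   5   5   5   4   7   3   3   4  15  13  10   7   5   4   4   6   4   5   6   4   3   2
```

Run:
```python
from h import *
def cloud(d):
    vv,uu=np.mgrid[0:384,0:512]; r=d['range_z']
    c=np.stack([(uu-d['cx'])/d['fx']*r,-(vv-d['cy'])/d['fy']*r,-r],-1)
    return (c@d['pose'][:3,:3].T+d['pose'][:3,3])[r>0]
w=np.vstack([cloud(load('side0')),cloud(load('top0'))])
# left machine: xy projections by height band
for z0,z1 in [(.04,.07),(.07,.1),(.1,.13),(.13,.17),(.17,.22),(.22,.27),(.27,.32)]:
    k=w[(w[:,2]>z0)&(w[:,2]<z1)&(w[:,0]>.55)&(w[:,0]<1)&(w[:,1]>.2)&(w[:,1]<.5)]
    if len(k): print(z0,z1,len(k),'x',np.percentile(k[:,0],[1,50]).round(3),'y',np.percentile(k[:,1],[1,5,50,99]).round(3), 'near dist to pocket', np.sort(np.hypot(k[:,0]-.623,k[:,1]-.247))[:len(k)//20+3].max().round(3), 'proj min along tray x',np.percentile((k[:,0]-.623)*.507+(k[:,1]-.247)*.862,2).round(3))
    near=k[(k[:,0]<.75)][::max(1,len(k)//12)]; print(near[:12,:2].round(3).tolist())
```

```text
0.04 0.07 247 x [0.704 0.972] y [0.206 0.236 0.257 0.362] near dist to pocket 0.137 proj min along tray x 0.129
[[0.718, 0.362], [0.717, 0.36]]
0.07 0.1 213 x [0.703 0.971] y [0.235 0.238 0.254 0.359] near dist to pocket 0.147 proj min along tray x 0.131
[[0.703, 0.318]]
0.1 0.13 454 x [0.653 0.71 ] y [0.236 0.24  0.309 0.421] near dist to pocket 0.085 proj min along tray x 0.083
[[0.669, 0.427], [0.688, 0.313], [0.728, 0.306], [0.671, 0.317], [0.715, 0.304], [0.693, 0.321], [0.698, 0.308], [0.662, 0.38]]
0.13 0.17 723 x [0.651 0.698] y [0.236 0.24  0.311 0.393] near dist to pocket 0.083 proj min along tray x 0.082
[[0.66, 0.381], [0.715, 0.312], [0.684, 0.313], [0.669, 0.322], [0.661, 0.32], [0.668, 0.32], [0.691, 0.311], [0.687, 0.31], [0.661, 0.323]]
0.17 0.22 2019 x [0.652 0.771] y [0.237 0.244 0.29  0.388] near dist to pocket 0.086 proj min along tray x 0.074
[[0.666, 0.39], [0.738, 0.3], [0.701, 0.311], [0.701, 0.311], [0.7, 0.279], [0.66, 0.365]]
0.22 0.27 2465 x [0.652 0.764] y [0.237 0.245 0.294 0.395] near dist to pocket 0.087 proj min along tray x 0.083
[[0.69, 0.39], [0.734, 0.304], [0.691, 0.314], [0.733, 0.3], [0.676, 0.387], [0.662, 0.382]]
0.27 0.32 3627 x [0.68  0.788] y [0.239 0.255 0.317 0.385] near dist to pocket 0.108 proj min along tray x 0.094
[[0.731, 0.38], [0.748, 0.315], [0.725, 0.384], [0.702, 0.344]]
```

Request:
move_arm(
  delta_pos=[
    [0,0,-8],
    [0,0,-8],
    [0,0,-8],
  ],
  angular=[
    [0,0,0],
    [0,0,0],
    [0,0,0],
  ],
  fingers=[-1,-1,-1],
)

```text
time: 0.48
tool_pos: [0.1821, 0.7022, 0.2997]
tool_rot: [179.9, -0.0, 165.5]
contact_force: [0.5, -0.3, -0.2]
opening: 0.0928
grasp_force: 0.0
```

Request:
move_arm(
  delta_pos=[
    [-43,-40,-14],
    [-43,-40,-14],
    [-43,-40,-14],
    [-43,-40,-14],
    [-43,-40,-14],
    [-43,-40,-14],
    [-43,-40,-14],
    [-43,-40,-14],
    [-43,-40,-14],
    [-43,-40,-14],
    [-43,-40,-14],
    [-43,-40,-14],
    [-43,-40,-14],
  ],
  angular=[
    [0,0,0],
    [0,0,0],
    [0,0,0],
    [0,0,0],
    [0,0,0],
    [0,0,0],
    [0,0,0],
    [0,0,0],
    [0,0,0],
    [0,0,0],
    [0,0,0],
    [0,0,0],
    [0,0,0],
  ],
  fingers=[-1,-1,-1,-1,-1,-1,-1,-1,-1,-1,-1,-1,-1],
)

```text
time: 2.1
tool_pos: [0.4969, 0.2079, 0.4376]
tool_rot: [-179.9, -0.1, 165.6]
contact_force: [-0.1, 1.1, -0.5]
opening: 0.0927
grasp_force: 0.0
```

Run:
```python
from h import *
o=arm.get_obs(); print(o['q'].round(1),o['tool_pos'],o['time'])
d=snap('wrist','w1'); P=d['pose'];print(P.round(3),d['fx'])
for c in [(.609,.223),(.424,.334)]: 
    q=P[:3,:3].T@(np.array([*c,.016])-P[:3,3]); print(d['cx']+d['fx']*q[0]/-q[2],d['cy']-d['fy']*q[1]/-q[2])
```

```text
[-38.3  10.3  11.8  98.9  -2.2  71.1  49.6] [0.49694624 0.20786886 0.43759513] 2.1
[[ 0.248 -0.926 -0.284  0.417]
 [ 0.969  0.237  0.074  0.229]
 [-0.001 -0.293  0.956  0.604]
 [ 0.     0.     0.     1.   ]] 306.3541236597128
273.892740622019 188.60266247421782
310.1593942957722 80.09016268134395
```

View pics/w1.png

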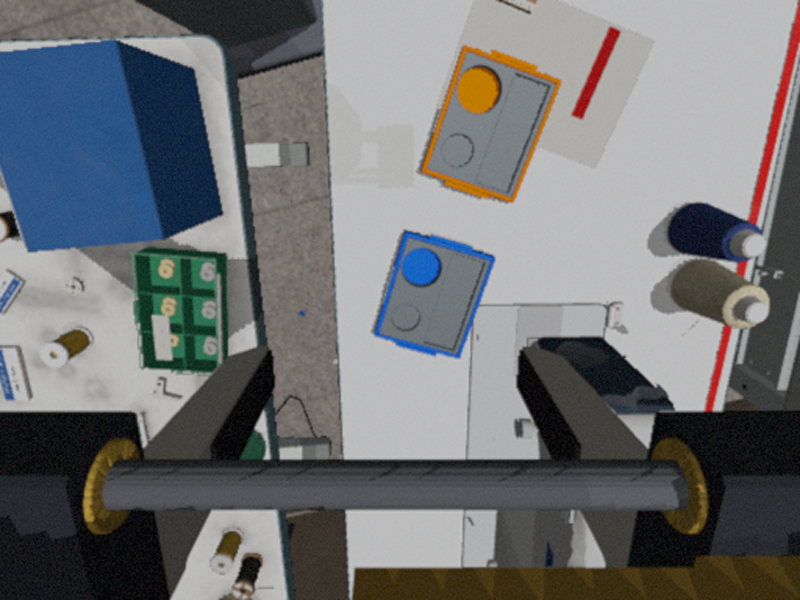

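The wrist view shows the orange tray at (490,125) and the blue tray at (434,294), with spool wells at (478,90) and (420,266) and bobbin wells at (457,151) and (405,318). I'll enlarge it.

Run:
```python
from h import *
d=load('w1'); crop(d,'w1c',230,25,365,235,2.85)
f=cv2.cvtColor(d['frame'],cv2.COLOR_RGB2HSV)
for n,lo,hi in [('blue',100,125),('orange',5,22)]:
    m=((f[...,0]>lo)&(f[...,0]<hi)&(f[...,1]>140)&(f[...,2]>60)).astype(np.uint8); m[:,:230]=0; m[235:]=0; m[:,370:]=0
    k,l,s,c=cv2.connectedComponentsWithStats(m)
    for i in range(1,k):
        if s[i,4]<100: continue
        pts=np.argwhere(l==i)[:,::-1]
        fill=s[i,4]/(s[i,2]*s[i,3]); print(n,s[i],c[i].round(1))
        if fill>.6: print(' floor',px(d,*c[i],.004).round(4))
        else:
            W=np.float32([px(d,*p,.017)[:2] for p in pts])*1000; r=cv2.minAreaRect(W); print(' rect',r)
```

```text
blue [240 148  77  81 722] [276.8 184.2]
 rect ((612.7420043945312, 228.0787811279297), (118.69361877441406, 153.99542236328125), 59.47742462158203)
blue [257 159  25  24 467] [269.1 170.3]
 floor [0.5729 0.2224 0.004 ]
orange [270  29  89 100 957] [312.3  77.3]
 rect ((426.765625, 338.0615539550781), (118.49193572998047, 155.12374877929688), 57.28128433227539)
orange [293  43  27  30 636] [305.9  57. ]
 floor [0.3833 0.3363 0.004 ]
```

View pics/w1c.png

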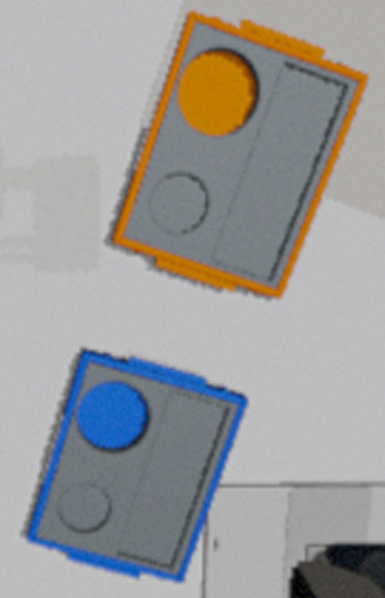

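Run:
```python
from h import *
go(.389,-.2475,.30,115)
```

```text
d_cm [ -0.88 -46.78  13.82] rot [-0.001 -0.001  0.883] from [0.4971 0.2078 0.4378] [-1.800e+02 -1.000e-01  1.656e+02]
```

Request:
move_arm(
  delta_pos=[
    [-0.9,-46.8,13.8],
    [-0.9,-46.8,13.8],
    [-0.9,-46.8,13.8],
    [-0.9,-46.8,13.8],
    [-0.9,-46.8,13.8],
    [-0.9,-46.8,13.8],
    [-0.9,-46.8,13.8],
    [-0.9,-46.8,13.8],
    [-0.9,-46.8,13.8],
    [-0.9,-46.8,13.8],
    [-0.9,-46.8,13.8],
    [-0.9,-46.8,13.8],
  ],
  angular=[
    [0,0,0.88],
    [0,0,0.88],
    [0,0,0.88],
    [0,0,0.88],
    [0,0,0.88],
    [0,0,0.88],
    [0,0,0.88],
    [0,0,0.88],
    [0,0,0.88],
    [0,0,0.88],
    [0,0,0.88],
    [0,0,0.88],
  ],
  fingers=[-1,-1,-1,-1,-1,-1,-1,-1,-1,-1,-1,-1],
)

```text
time: 3.65
tool_pos: [0.3897, -0.2476, 0.3009]
tool_rot: [180.0, 0.0, 115.2]
contact_force: [-0.5, -0.2, 0.1]
opening: 0.0931
grasp_force: 0.0
```

Run:
```python
from h import *
o=arm.get_obs(); print(o['q'].round(1),o['time'])
d=snap('wrist','w2'); go(.389,-.2475,.023,115)
```

```text
[ -4.1  11.4  35.9 120.5  -8.6  50.6  61.9] 3.65
d_cm [ 0.05 -0.06 27.79] rot [0.001 0.    0.003] from [ 0.3896 -0.2478  0.3009] [180.    0.  115.2]
```

View pics/w2.png

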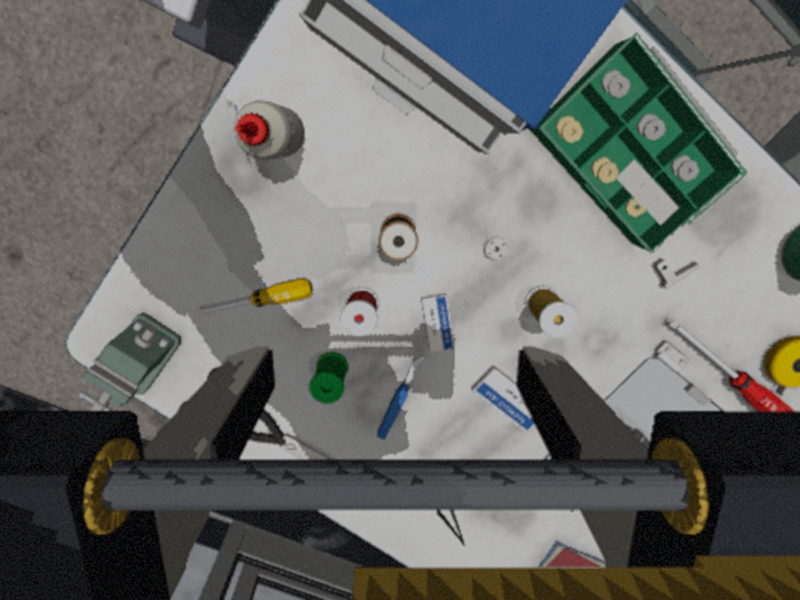

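This close view shows black top (399,241), red (359,320), bobbin (495,248), small pack about (437,322), ripper handle (406,385)–(382,437) with its tip at (420,352), and green (328,385).

Run:
```python
from h import *
d=load('w2'); s=1.5625
for n,u,v,z in [('black',399,241,.055),('red',359,320,.049),('bob',495,248.5,.01),('pk',421,297,.008),('pk',447,293,.008),('pk',454,348,.008),('pk',428,351,.008),('ripA',406,384,.009),('ripB',382,437,.009),('tip',420,352,.004)]:
    print(n,px(d,u/s,v/s,z).round(4))
```

```text
black [ 0.3928 -0.246   0.055 ]
red [ 0.3917 -0.3305  0.049 ]
bob [ 0.4848 -0.2209  0.01  ]
pk [ 0.4419 -0.2967  0.008 ]
pk [ 0.4637 -0.2818  0.008 ]
pk [ 0.4976 -0.3323  0.008 ]
pk [ 0.4746 -0.3469  0.008 ]
ripA [ 0.4702 -0.3908  0.009 ]
ripB [ 0.4744 -0.461   0.009 ]
tip [ 0.4686 -0.353   0.004 ]
```

Request:
move_arm(
  delta_pos=[
    [0,0.15,12],
    [0,0.15,18],
    [0,0.15,23],
    [0,0.15,26],
    [0,0.15,27.8],
    [0,0.15,27.8],
    [0,0.15,27.8],
    [0,0.15,27.8],
    [0,0.15,27.8],
    [0,0.15,27.8],
    [0,0.15,27.8],
    [0,0.15,27.8],
  ],
  angular=[
    [0,0,0],
    [0,0,0],
    [0,0,0],
    [0,0,0],
    [0,0,0],
    [0,0,0],
    [0,0,0],
    [0,0,0],
    [0,0,0],
    [0,0,0],
    [0,0,0],
    [0,0,0],
  ],
  fingers=[-1,-1,-1,-1,-1,-1,1,1,1,1,1,1],
  squeeze=15,
)

```text
time: 5.2
tool_pos: [0.3904, -0.248, 0.0227]
tool_rot: [180.0, 0.0, 115.0]
contact_force: [0.4, -0.2, 0.3]
opening: 0.0375
grasp_force: 0.1
```

Request:
move_arm(
  delta_pos=[
    [0,0,0],
    [0,0,0],
    [0,0,0],
    [0,0,-5],
    [0,0,-11],
    [0,0,-17],
    [0,0,-23],
    [0,0,-29],
    [0,0,-29],
  ],
  angular=[
    [0,0,0],
    [0,0,0],
    [0,0,0],
    [0,0,0],
    [0,0,0],
    [0,0,0],
    [0,0,0],
    [0,0,0],
    [0,0,0],
  ],
  fingers=[1,1,1,1,1,1,1,1,1],
)

```text
time: 6.32
tool_pos: [0.3918, -0.249, 0.3161]
tool_rot: [179.7, 0.2, 115.1]
contact_force: [0.6, 0.4, -0.7]
opening: 0.0342
grasp_force: 15.0
```

Run:
```python
from h import *
go(.571,.222,.30,90)
```

```text
d_cm [35.08 36.18  1.67] rot [0.007 0.003 0.437] from [ 0.3918 -0.249   0.3161] [179.7   0.2 115.1]
```

Request:
move_arm(
  delta_pos=[
    [35.1,36.2,1.7],
    [35.1,36.2,1.7],
    [35.1,36.2,1.7],
    [35.1,36.2,1.7],
    [35.1,36.2,1.7],
    [35.1,36.2,1.7],
    [35.1,36.2,1.7],
    [35.1,36.2,1.7],
    [35.1,36.2,1.7],
    [35.1,36.2,1.7],
    [35.1,36.2,1.7],
    [35.1,36.2,1.7],
  ],
  angular=[
    [0,0,0.44],
    [0,0,0.44],
    [0,0,0.44],
    [0,0,0.44],
    [0,0,0.44],
    [0,0,0.44],
    [0,0,0.44],
    [0,0,0.44],
    [0,0,0.44],
    [0,0,0.44],
    [0,0,0.44],
    [0,0,0.44],
  ],
  fingers=[1,1,1,1,1,1,1,1,1,1,1,1],
)

```text
time: 7.82
tool_pos: [0.5696, 0.2211, 0.2959]
tool_rot: [-180.0, -0.0, 89.7]
contact_force: [-1.1, -0.4, -0.4]
opening: 0.0339
grasp_force: 15.0
```

Run:
```python
from h import *
print(arm.get_obs()['q'].round())
go(.571,.222,.0285,90)
```

```text
[-52.  25.  38. 104. -18.  57.  -7.]
d_cm [ 0.09  0.14 26.74] rot [-0.    -0.    -0.006] from [0.5696 0.2211 0.2959] [-180.    -0.    89.7]
```

Request:
move_arm(
  delta_pos=[
    [0.1,0.15,10],
    [0.1,0.15,16],
    [0.1,0.15,21],
    [0.1,0.15,24],
    [0.1,0.15,26],
    [0.1,0.15,26.7],
    [0.1,0.15,26.7],
    [0.1,0.15,26.7],
  ],
  angular=[
    [0,0,0],
    [0,0,0],
    [0,0,0],
    [0,0,0],
    [0,0,0],
    [0,0,0],
    [0,0,0],
    [0,0,0],
  ],
  fingers=[1,1,1,1,1,1,1,1],
)

```text
time: 8.82
tool_pos: [0.5723, 0.2246, 0.0304]
tool_rot: [179.9, -0.1, 89.8]
contact_force: [0.2, 0.2, -0.2]
opening: 0.0342
grasp_force: 15.0
```

Request:
move_arm(
  delta_pos=[
    [0,0,0.1],
    [0,0,0.1],
    [0,0,0.1],
    [0,0,0.1],
    [0,0,0.1],
    [0,0,0.1],
    [0,0,0.1],
    [0,0,-4],
    [0,0,-9],
    [0,0,-15],
    [0,0,-20],
    [0,0,-20],
    [0,0,-20],
  ],
  angular=[
    [0,0,0],
    [0,0,0],
    [0,0,0],
    [0,0,0],
    [0,0,0],
    [0,0,0],
    [0,0,0],
    [0,0,0],
    [0,0,0],
    [0,0,0],
    [0,0,0],
    [0,0,0],
    [0,0,0],
  ],
  fingers=[1,1,0,-1,-1,-1,-1,-1,-1,-1,-1,-1,-1],
)

```text
time: 10.45
tool_pos: [0.5708, 0.2244, 0.2281]
tool_rot: [-180.0, -0.0, 89.9]
contact_force: [-0.3, -0.2, -0.4]
opening: 0.0929
grasp_force: 0.0
```

Run:
```python
from h import *
d=snap('wrist','w3')
cv2.imwrite('pics/w3.png',cv2.resize(d['frame'][:,:,::-1],(512,384)))
print(arm.get_obs()['q'].round())
go(.483,-.222,.24,125)
```

```text
[-51.  30.  36. 108. -23.  50.  -3.]
d_cm [-44.65  -8.64  -1.21] rot [-0.002  0.    -0.613] from [0.5705 0.2243 0.2275] [-179.9    0.    89.9]
```

View pics/w3.png

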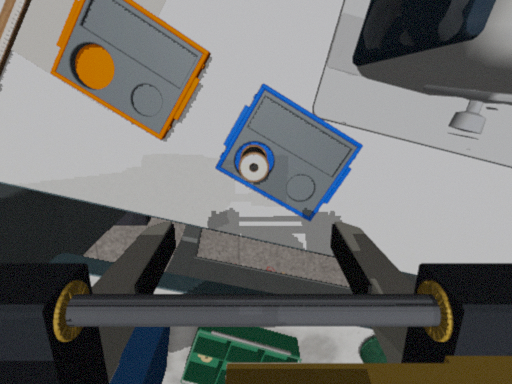

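The black spool stands in the blue well at (253,167). Next is the bobbin.

Request:
move_arm(
  delta_pos=[
    [-44.6,-8.6,-1.2],
    [-44.6,-8.6,-1.2],
    [-44.6,-8.6,-1.2],
    [-44.6,-8.6,-1.2],
    [-44.6,-8.6,-1.2],
    [-44.6,-8.6,-1.2],
    [-44.6,-8.6,-1.2],
    [-44.6,-8.6,-1.2],
    [-44.6,-8.6,-1.2],
    [-44.6,-8.6,-1.2],
    [-44.6,-8.6,-1.2],
    [-44.6,-8.6,-1.2],
  ],
  angular=[
    [0,0,-0.6],
    [0,0,-0.6],
    [0,0,-0.6],
    [0,0,-0.6],
    [0,0,-0.6],
    [0,0,-0.6],
    [0,0,-0.6],
    [0,0,-0.6],
    [0,0,-0.6],
    [0,0,-0.6],
    [0,0,-0.6],
    [0,0,-0.6],
  ],
  fingers=[0,0,0,0,0,0,0,0,0,0,0,0],
)

```text
time: 12.0
tool_pos: [0.4844, -0.2203, 0.2406]
tool_rot: [180.0, -0.0, 124.3]
contact_force: [-0.7, -0.3, -1.0]
opening: 0.0464
grasp_force: 0.0
```

Run:
```python
from h import *
print(arm.get_obs()['q'].round())
d=load('w3'); w=None
vv,uu=np.mgrid[0:384,0:512]; r=d['range_z']
c=np.stack([(uu-d['cx'])/d['fx']*r,-(vv-d['cy'])/d['fy']*r,-r],-1)
w=(c@d['pose'][:3,:3].T+d['pose'][:3,3])[(r>0)]
k=w[(np.hypot(w[:,0]-.571,w[:,1]-.222)<.025)&(w[:,2]>.03)]; print('spool',k[k[:,2]>.05].mean(0),k[:,2].max())
d=snap('wrist','w4')
q=d['pose'][:3,:3].T@(np.array([.484,-.222,.01])-d['pose'][:3,3]); u,v=d['cx']+d['fx']*q[0]/-q[2],d['cy']-d['fy']*q[1]/-q[2]; print(u,v)
print(int(u)-60,int(v)-50)
crop(d,'w4c',int(u)-60,int(v)-50,int(u)+60,int(v)+50,5)
```

```text
[ -3.  21.  29. 117. -14.  45.  69.]
spool [0.57090259 0.23568111 0.19705866] 0.3435105158788936
251.81487177175913 157.53737652502116
191 107
```

View pics/w4c.png

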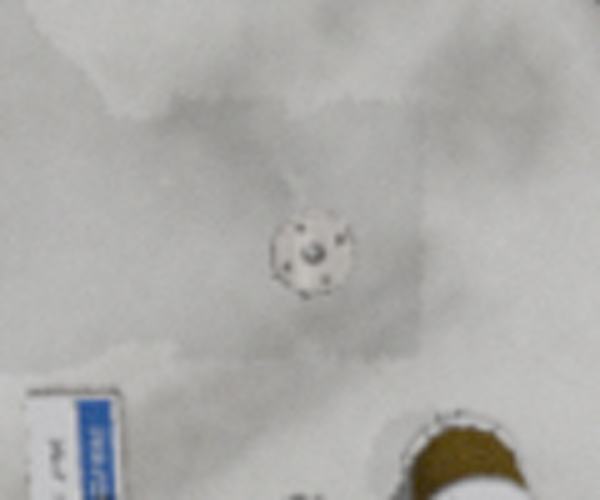

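The bobbin is at crop (312,254), where expected.

Run:
```python
from h import *
d=load('w4'); p=px(d,253.4,157.8,.01); print(p)
go((p[0]+.4825)/2,(p[1]-.222)/2,.003,124.3)
```

```text
[ 0.48592311 -0.22111124  0.01      ]
d_cm [-0.08 -0.07 23.76] rot [ 0. -0.  0.] from [ 0.4843 -0.2206  0.2406] [180.   -0.  124.3]
```

Request:
move_arm(
  delta_pos=[
    [-0.1,0,10],
    [-0.1,0,16],
    [-0.1,0,20],
    [-0.1,0,22],
    [-0.1,0,23],
    [-0.1,0,23.7],
    [-0.1,0,23.7],
    [-0.1,0,23.7],
    [-0.1,0,23.7],
    [-0.1,0,23.7],
    [-0.1,0,23.7],
    [-0.1,0,23.7],
    [-0.1,0,23.7],
    [-0.1,0,18],
    [-0.1,0,12],
    [-0.1,0,6],
    [-0.1,0,0],
    [-0.1,0,0],
  ],
  angular=[
    [0,0,0],
    [0,0,0],
    [0,0,0],
    [0,0,0],
    [0,0,0],
    [0,0,0],
    [0,0,0],
    [0,0,0],
    [0,0,0],
    [0,0,0],
    [0,0,0],
    [0,0,0],
    [0,0,0],
    [0,0,0],
    [0,0,0],
    [0,0,0],
    [0,0,0],
    [0,0,0],
  ],
  fingers=[0,0,0,0,0,0,0,0,1,1,1,1,1,1,1,1,1,1],
  squeeze=12,
)

```text
time: 14.3
tool_pos: [0.4862, -0.2233, 0.2446]
tool_rot: [179.7, 0.3, 124.2]
contact_force: [0.2, 0.8, -1.5]
opening: 0.0207
grasp_force: 12.0
```

Run:
```python
from h import *
print(arm.get_obs()['opening'])
go(.630,.1865,.20,75)
```

```text
0.020747537191008376
d_cm [25.84 34.91  4.5 ] rot [0.007 0.003 0.859] from [ 0.4862 -0.2233  0.2446] [179.7   0.3 124.2]
```

Request:
move_arm(
  delta_pos=[
    [25.8,34.9,4.5],
    [25.8,34.9,4.5],
    [25.8,34.9,4.5],
    [25.8,34.9,4.5],
    [25.8,34.9,4.5],
    [25.8,34.9,4.5],
    [25.8,34.9,4.5],
    [25.8,34.9,4.5],
    [25.8,34.9,4.5],
    [25.8,34.9,4.5],
    [25.8,34.9,4.5],
  ],
  angular=[
    [0,0,0.42],
    [0,0,0.42],
    [0,0,0.42],
    [0,0,0.42],
    [0,0,0.42],
    [0,0,0.42],
    [0,0,0.42],
    [0,0,0.42],
    [0,0,0.42],
    [0,0,0.42],
    [0,0,0.42],
  ],
  fingers=[1,1,1,1,1,1,1,1,1,1,1],
)

```text
time: 15.68
tool_pos: [0.6282, 0.1857, 0.196]
tool_rot: [180.0, -0.0, 100.0]
contact_force: [-0.5, -0.4, 1.0]
opening: 0.0203
grasp_force: 12.0
```

Run:
```python
from h import *
go(.630,.1865,.016,100)
```

```text
d_cm [ 0.04  0.19 18.  ] rot [ 0. -0.  0.] from [0.6282 0.1857 0.196 ] [180.  -0. 100.]
```

Request:
move_arm(
  delta_pos=[
    [0,0.2,6],
    [0,0.2,11],
    [0,0.2,14],
    [0,0.2,16],
    [0,0.2,17.2],
    [0,0.2,17.7],
    [0,0.2,17.7],
    [0,0.2,17.7],
    [0,0.2,17.7],
  ],
  angular=[
    [0,0,0],
    [0,0,0],
    [0,0,0],
    [0,0,0],
    [0,0,0],
    [0,0,0],
    [0,0,0],
    [0,0,0],
    [0,0,0],
  ],
  fingers=[1,1,1,1,1,1,1,1,1],
)

```text
time: 16.8
tool_pos: [0.6305, 0.1878, 0.0193]
tool_rot: [179.9, -0.0, 100.1]
contact_force: [0.3, 0.3, -0.7]
opening: 0.0201
grasp_force: 12.0
```

Request:
move_arm(
  delta_pos=[
    [0,0,0],
    [0,0,0],
    [0,0,0],
    [0,0,0],
    [0,0,-2],
    [0,0,-8],
    [0,0,-14],
    [0,0,-20],
    [0,0,-20],
    [0,0,-20],
  ],
  angular=[
    [0,0,0],
    [0,0,0],
    [0,0,0],
    [0,0,0],
    [0,0,0],
    [0,0,0],
    [0,0,0],
    [0,0,0],
    [0,0,0],
    [0,0,0],
  ],
  fingers=[0.5,0.1,0.1,0.1,0.1,0.1,0.1,0.1,0.1,0.1],
)

```text
time: 18.05
tool_pos: [0.6297, 0.1878, 0.2192]
tool_rot: [180.0, -0.0, 100.2]
contact_force: [-0.5, -0.0, -1.6]
opening: 0.0414
grasp_force: 0.0
```

Run:
```python
from h import *
d=snap('wrist','w5')
q=d['pose'][:3,:3].T@(np.array([.612,.22,.01])-d['pose'][:3,3]); u,v=d['cx']+d['fx']*q[0]/-q[2],d['cy']-d['fy']*q[1]/-q[2]; print(u,v)
u,v=int(u),int(v); crop(d,'w5c',max(u-80,0),max(v-75,0),u+80,v+75,4); print(max(u-80,0),max(v-75,0))
print(arm.get_obs()['q'].round())
go(.4685,-.3155,.22,124)
```

```text
243.3297665477561 132.1167114137667
163 57
[-45.  34.  37. 103. -25.  52.  13.]
d_cm [-46.7  -24.7   -0.16] rot [-0.001 -0.    -0.416] from [0.6293 0.1877 0.2182] [-179.9   -0.   100.2]
```

View pics/w5c.png

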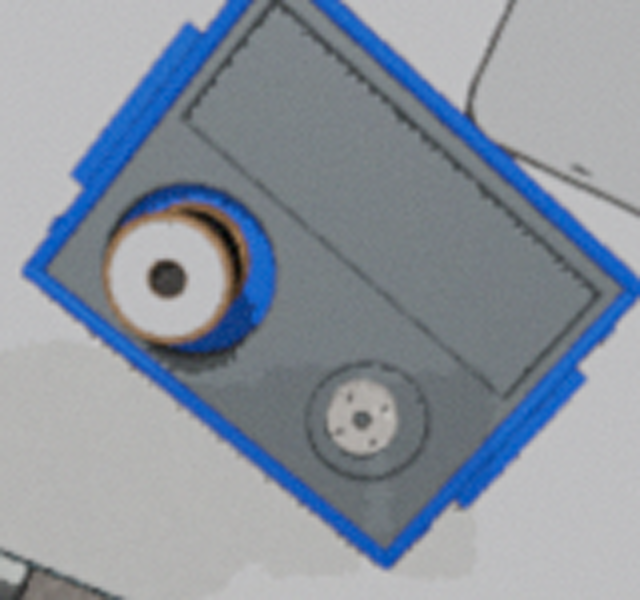

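Spool at (167,278) and bobbin at (361,418) are both inside their wells. Next is the small needle pack, gripped 12 mm off centre so the body clears the machine head when placing.

Run:
```python
from h import *
go(.4617,-.3056,.22,124.5)
```

```text
d_cm [-45.6  -25.19  -0.16] rot [-0.001 -0.    -0.425] from [0.6293 0.1877 0.2182] [-179.9   -0.   100.2]
```

Request:
move_arm(
  delta_pos=[
    [-45.6,-25.2,0],
    [-45.6,-25.2,0],
    [-45.6,-25.2,0],
    [-45.6,-25.2,0],
    [-45.6,-25.2,0],
    [-45.6,-25.2,0],
    [-45.6,-25.2,0],
    [-45.6,-25.2,0],
    [-45.6,-25.2,0],
    [-45.6,-25.2,0],
    [-45.6,-25.2,0],
    [-45.6,-25.2,0],
    [-45.6,-25.2,0],
  ],
  angular=[
    [0,0,-0.42],
    [0,0,-0.42],
    [0,0,-0.42],
    [0,0,-0.42],
    [0,0,-0.42],
    [0,0,-0.42],
    [0,0,-0.42],
    [0,0,-0.42],
    [0,0,-0.42],
    [0,0,-0.42],
    [0,0,-0.42],
    [0,0,-0.42],
    [0,0,-0.42],
  ],
  fingers=[0,0,0,0,0,0,0,0,0,0,0,0,0],
)

```text
time: 19.73
tool_pos: [0.4629, -0.3046, 0.2185]
tool_rot: [180.0, -0.0, 124.3]
contact_force: [-0.6, -0.2, 0.8]
opening: 0.0464
grasp_force: 0.0
```

Run:
```python
from h import *
print(arm.get_obs()['q'].round())
d=snap('wrist','w6')
q=d['pose'][:3,:3].T@(np.array([.4685,-.3155,.01])-d['pose'][:3,3]); u,v=d['cx']+d['fx']*q[0]/-q[2],d['cy']-d['fy']*q[1]/-q[2]
u,v=int(u),int(v); crop(d,'w6c',u-70,v-60,u+70,v+60,5); print(u-70,v-60,u,v)
go(.4617,-.3056,.0045,124.5)
```

```text
[  6.  25.  30. 116. -18.  44.  81.]
181 109 251 169
d_cm [-1.000e-02 -1.400e-01  2.141e+01] rot [ 0.    -0.    -0.004] from [ 0.4628 -0.3048  0.2186] [180.   -0.  124.3]
```

View pics/w6c.png

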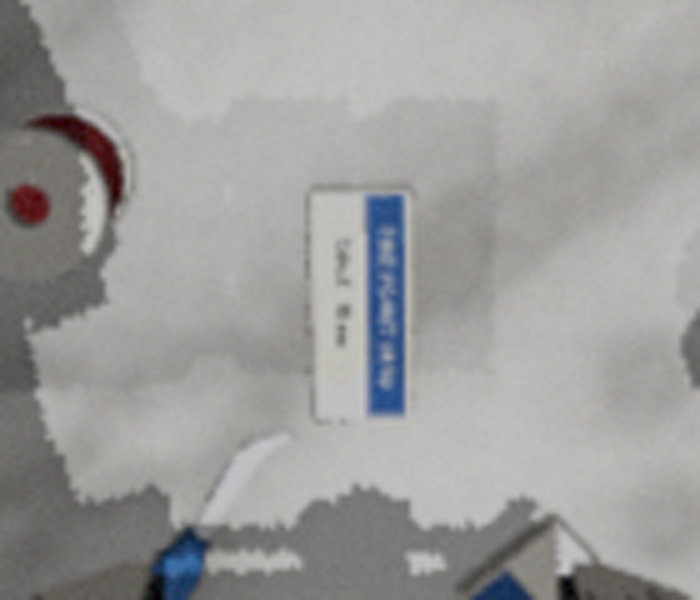

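The pack spans crop (312,188)–(405,415) and lies square to the gripper. The ripper's tip is clear of it.

Run:
```python
from h import *
d=load('w6'); C=[px(d,181+u/5,109+v/5,.008)[:2] for u,v in [(312,188),(405,193),(405,415),(316,417)]]; C=np.array(C)
c=C.mean(0); a=C[2]+C[3]-C[0]-C[1]; print(c, np.linalg.norm(a)/2, np.degrees(np.arctan2(a[1],a[0])))
a/=np.linalg.norm(a); g=c-.012*a; ang=np.degrees(np.arctan2(a[1],a[0])); go(*g,.0045,ang+180)
```

```text
[ 0.47042301 -0.3153832 ] 0.058865067839008745 -55.14164630400061
d_cm [-1.100e-01  2.000e-02  2.141e+01] rot [ 0.   -0.   -0.01] from [ 0.4628 -0.3048  0.2186] [180.   -0.  124.3]
```

Request:
move_arm(
  delta_pos=[
    [-0.1,0,8],
    [-0.1,0,14],
    [-0.1,0,18],
    [-0.1,0,20],
    [-0.1,0,21],
    [-0.1,0,21.4],
    [-0.1,0,21.4],
    [-0.1,0,21.4],
    [-0.1,0,21.4],
    [-0.1,0,21.4],
    [-0.1,0,21.4],
    [-0.1,0,21.4],
    [-0.1,0,21.4],
  ],
  angular=[
    [0,0,0],
    [0,0,0],
    [0,0,0],
    [0,0,0],
    [0,0,0],
    [0,0,0],
    [0,0,0],
    [0,0,0],
    [0,0,0],
    [0,0,0],
    [0,0,0],
    [0,0,0],
    [0,0,0],
  ],
  fingers=[0,0,0,0,0,0,0,0,1,1,1,1,1],
  squeeze=15,
)

```text
time: 21.4
tool_pos: [0.4631, -0.3065, 0.0048]
tool_rot: [180.0, 0.0, 124.2]
contact_force: [0.6, 1.2, 6.3]
opening: 0.0255
grasp_force: 14.9
```

Pack gripped (25.5 mm). I'll lift it and compute the tilted placing pose, which clears the machine head.

Request:
move_arm(
  delta_pos=[
    [0,0,-3],
    [0,0,-9],
    [0,0,-15],
    [0,0,-21],
    [0,0,-23],
    [0,0,-23],
  ],
  angular=[
    [0,0,0],
    [0,0,0],
    [0,0,0],
    [0,0,0],
    [0,0,0],
    [0,0,0],
  ],
  fingers=[1,1,1,1,1,1],
)

```text
time: 22.15
tool_pos: [0.4635, -0.3067, 0.2359]
tool_rot: [179.9, 0.1, 124.2]
contact_force: [-0.0, 0.2, -1.0]
opening: 0.0256
grasp_force: 14.9
```

```bash
cat >> h.py <<'E'
def got(x,y,z,yaw,tilt):
    from scipy.spatial.transform import Rotation as R
    o=arm.get_obs(); C=R.from_euler('xyz',o['tool_rot'],degrees=True)
    T=R.from_euler('xyz',[180,0,yaw],degrees=True)*R.from_rotvec([0,tilt,0],degrees=True)
    print('d_cm',(C.inv().apply(np.array([x,y,z])-o['tool_pos'])*100).round(2),'rot',(C.inv()*T).as_rotvec().round(3),'z',T.apply([0,0,1]).round(3),'tgt eul',T.as_euler('xyz',degrees=True).round(1))
E
python3 - <<'E'
from h import *
o=arm.get_obs(); print(o['q'].round(),o['opening'],o['tool_rot'])
got(.593,.2737,.16,154.5,-20)
E
```

```text
[  4.  24.  33. 114. -18.  46.  81.] 0.025573144924565333 [1.79898632e+02 1.35279431e-01 1.24231028e+02]
d_cm [40.72 43.34  7.57] rot [-0.091 -0.338 -0.523] z [ 0.309 -0.147 -0.94 ] tgt eul [180.   20.  154.5]
```

Request:
move_arm(
  delta_pos=[
    [40.7,43.3,4],
    [40.7,43.3,4],
    [40.7,43.3,4],
    [40.7,43.3,4],
    [40.7,43.3,4],
    [40.7,43.3,4],
    [40.7,43.3,4],
    [40.7,43.3,4],
    [40.7,43.3,4],
    [40.7,43.3,4],
    [40.7,43.3,4],
    [40.7,43.3,4],
    [40.7,43.3,4],
    [40.7,43.3,4],
  ],
  angular=[
    [-0.09,-0.34,-0.52],
    [-0.09,-0.34,-0.52],
    [-0.09,-0.34,-0.52],
    [-0.09,-0.34,-0.52],
    [-0.09,-0.34,-0.52],
    [-0.09,-0.34,-0.52],
    [-0.09,-0.34,-0.52],
    [-0.09,-0.34,-0.52],
    [-0.09,-0.34,-0.52],
    [-0.09,-0.34,-0.52],
    [-0.09,-0.34,-0.52],
    [-0.09,-0.34,-0.52],
    [-0.09,-0.34,-0.52],
    [-0.09,-0.34,-0.52],
  ],
  fingers=[1,1,1,1,1,1,1,1,1,1,1,1,1,1],
)

```text
time: 23.9
tool_pos: [0.5922, 0.2722, 0.1948]
tool_rot: [-179.9, 19.9, 154.2]
contact_force: [0.8, -0.1, 0.5]
opening: 0.0252
grasp_force: 14.9
```

Run:
```python
from h import *
o=arm.get_obs(); print(o['q'].round(),o['opening'],o['contact_force'])
got(.593,.2737,.06,154.5,-20); got(.593,.2737,.023,154.5,-20)
snap('side','s6')
```

```text
[-67.  34.  42. 114. -11.  29.  42.] 0.025199907479543888 [ 0.79334974 -0.12096615  0.47246589]
d_cm [ 4.58  0.18 12.68] rot [-0.003 -0.002 -0.005] z [ 0.309 -0.147 -0.94 ] tgt eul [180.   20.  154.5]
d_cm [ 5.84  0.19 16.16] rot [-0.003 -0.002 -0.005] z [ 0.309 -0.147 -0.94 ] tgt eul [180.   20.  154.5]
```

View pics/s6.png

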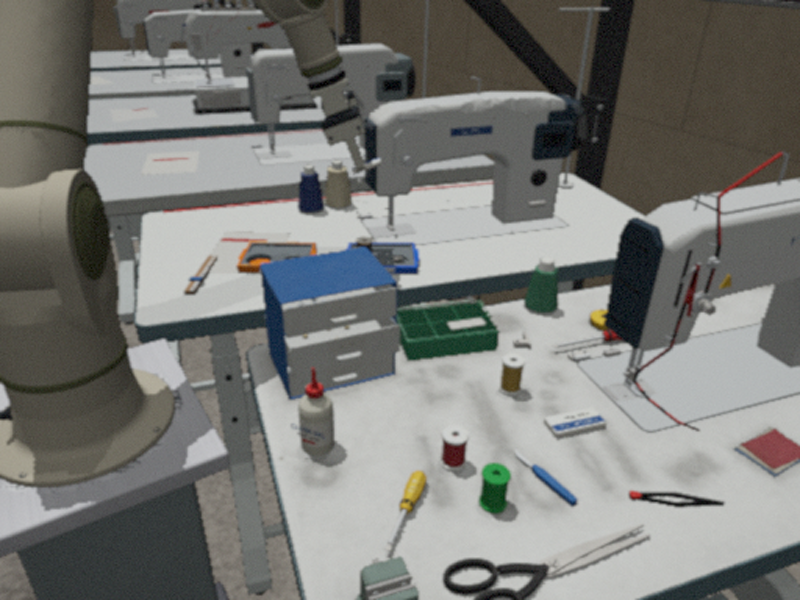

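The gripper leans clear of the machine head, about (350,140) against (375,150). I'll descend with a force check.

Request:
move_arm(
  delta_pos=[
    [1.6,0.1,4],
    [3,0.1,8],
    [4,0.2,11],
    [4.6,0.2,12.7],
    [4.6,0.2,12.7],
    [4.6,0.2,12.7],
  ],
  angular=[
    [0,0,0],
    [0,0,0],
    [0,0,0],
    [0,0,0],
    [0,0,0],
    [0,0,0],
  ],
  fingers=[1,1,1,1,1,1],
)

```text
time: 24.7
tool_pos: [0.5937, 0.2752, 0.0607]
tool_rot: [-180.0, 20.0, 154.3]
contact_force: [0.3, -0.1, 1.3]
opening: 0.0261
grasp_force: 14.9
```

Run:
```python
from h import *
o=arm.get_obs(); print(o['q'].round())
got(.593,.2737,.023,154.5,-20)
d=snap('wrist','w7')
cv2.imwrite('pics/w7.png',d['frame'][60:,:,::-1])
```

```text
[-60.  44.  32. 119. -17.  13.  43.]
d_cm [ 1.29 -0.16  3.55] rot [-0.001 -0.    -0.004] z [ 0.309 -0.147 -0.94 ] tgt eul [180.   20.  154.5]
```

View pics/w7.png

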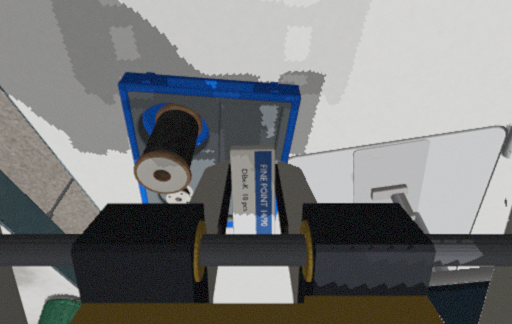

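The pack hangs over the long pocket with its end near (252,150), and the spool is clear of the left finger. I'll lower it further.

Request:
move_arm(
  delta_pos=[
    [0.6,-0.1,1.7],
    [1,-0.1,2.8],
    [1.3,-0.1,3.5],
    [1.3,-0.1,3.5],
    [1.3,-0.1,3.5],
  ],
  angular=[
    [0,0,0],
    [0,0,0],
    [0,0,0],
    [0,0,0],
    [0,0,0],
  ],
  fingers=[1,1,1,1,1],
)

```text
time: 25.38
tool_pos: [0.5923, 0.2742, 0.0223]
tool_rot: [-179.9, 19.9, 154.3]
contact_force: [-0.2, -0.5, 0.2]
opening: 0.0255
grasp_force: 15.0
```

Run:
```python
from h import *
o=arm.get_obs(); print(o['q'].round(1),o['tool_pos'],o['contact_force'])
d=snap('wrist','w8')
cv2.imwrite('pics/w8.png',cv2.resize(d['frame'][60:300,100:340,::-1],None,fx=2.4,fy=2.4))
```

```text
[-57.8  46.8  29.  119.4 -17.9   9.1  43.1] [0.59234253 0.27424126 0.02225113] [-0.24439392 -0.45611237  0.2418815 ]
```

View pics/w8.png

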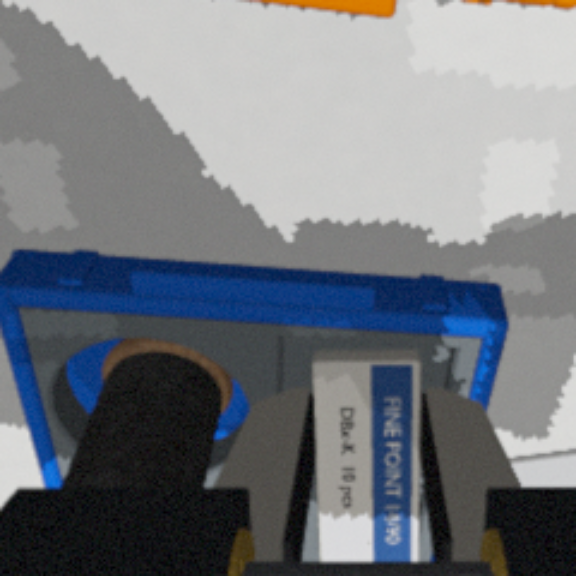

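Request:
move_arm(
  delta_pos=[
    [0,0,0],
    [0,0,0],
    [0,0,0],
    [0,0,0],
    [0,0,0],
    [-0.7,0,-1.9],
    [-1.4,0,-3.8],
    [-3,0,-8],
    [-5.1,0,-14.1],
    [-5.1,0,-14.1],
    [-5.1,0,-14.1],
  ],
  angular=[
    [0,0,0],
    [0,0,0],
    [0,0,0],
    [0,0,0],
    [0,0,0],
    [0,0,0],
    [0,0,0],
    [0,0,0],
    [0,0,0],
    [0,0,0],
    [0,0,0],
  ],
  fingers=[0.4,0.29,0.29,0.29,0.29,0.29,0.29,0.29,0.29,0.29,0.29],
)

```text
time: 26.8
tool_pos: [0.5919, 0.2749, 0.1721]
tool_rot: [-179.9, 19.9, 154.3]
contact_force: [-0.6, 0.9, 0.0]
opening: 0.0324
grasp_force: 0.0
```

```bash
cat >> h.py <<'E'
def ppx(d,p):
    q=d['pose'][:3,:3].T@(np.array(p)-d['pose'][:3,3]); return d['cx']+d['fx']*q[0]/-q[2],d['cy']-d['fy']*q[1]/-q[2]
def cloud(d):
    vv,uu=np.mgrid[0:384,0:512]; r=d['range_z']
    c=np.stack([(uu-d['cx'])/d['fx']*r,-(vv-d['cy'])/d['fy']*r,-r],-1)
    return c@d['pose'][:3,:3].T+d['pose'][:3,3]
def local(w,c,yaw):
    a=np.radians(yaw); R=np.array([[np.cos(a),np.sin(a)],[-np.sin(a),np.cos(a)]])
    return (w[...,:2]-np.array(c))@R.T*1000
BL=((.6125,.2275),59.5); OR=((.4265,.338),57.3)
def gridmap(d,T):
    "rectified colour/height of tray in tray frame (2 mm cells) at z .018"
    w=cloud(d); f=cv2.cvtColor(d['frame'],cv2.COLOR_RGB2HSV)
    a=np.radians(T[1]);out=[]
    for y in range(72,-73,-6):
        row=''
        for x in range(-60,61,6):
            X=T[0][0]+(x*np.cos(a)-y*np.sin(a))/1000; Y=T[0][1]+(x*np.sin(a)+y*np.cos(a))/1000
            u,v=ppx(d,(X,Y,.016)); u,v=int(round(u)),int(round(v))
            if 0<=u<512 and 0<=v<384:
                h,s,b=f[v,u]; z=w[v,u,2]*1000
                ch=('B' if 95<h<130 else 'O' if h<25 or h>170 else '?') if s>110 else ('w' if b>165 else 'g' if b>60 else 'k')
                row+='%s%3d '%(ch,min(z,999))
            else: row+=' --  '
        out.append('%4d '%y+row)
    print('\n'.join(out))
E
python3 - <<'E'
from h import *
o=arm.get_obs(); print(o['tool_pos'])
d=snap('wrist','w9'); gridmap(d,BL)
E
```

```text
[0.59186888 0.27489109 0.17207511]
  72 g  0 B 13 B 12 B 15 B 11 B 12 B 15 B 16 B 14 B 15 B 17 B 14 B 14 B 15 B 15 B 12 B 13 B 13 B 14 B 12 B 11 
  66 g  0 B 16 g 14 B 16 g 15 B 16 g 17 B 17 g 15 B 17 g 16 B 16 B 16 B 15 B 16 g 15 B 17 g 14 B 18 g 15 B 17 
  60 g  0 B 16 g 16 g 15 g 14 g 15 g 16 g 16 g 17 g 15 g 16 g 15 g 10 g 11 g 11 g 10 g 11 g 11 g 10 g 16 B 17 
  54 g  0 B 16 g 16 g 14 B  3 B  3 g  8 O  7 B  4 g 17 g 15 g 16 g 11 w 20 w 18 g 19 B 20 g 19 g  9 g 15 B 14 
  48 g  0 B 16 g 15 B  3 g  6 k 16 k 19 k 16 k 11 B  3 g 16 g 15 g 11 w 18 g 19 g 18 g 19 g 18 g 11 g 15 B 16 
  42 g  0 B 16 k300 B  5 k 19 k 30 k 31 k 28 k 21 O  8 g 16 g 15 g 10 g 18 g 19 g 17 g 19 g 17 g 10 g 15 B 15 
  36 g  0 B 17 k  5 B  4 k 36 k 43 k 42 k 38 k 29 g  7 B  4 g 16 g 10 g 19 g 19 g 18 B 19 g 19 g 11 g 15 B 15 
  30 g -1 B 16 k  6 B 35 k 51 O 58 k 51 k 49 k 39 B  3 g 14 g 16 g 11 g 18 g 18 g 19 g 17 B 19 g 10 g 15 B 16 
  24 g  0 B 16 k 13 g 59 g 59 g 59 g 58 g 58 ? 44 B  3 g 15 g 16 g 11 g 11 g 18 g 18 g 19 B 19 g 10 g 15 B 17 
  18 g  0 B 15 g 58 g 59 g 59 g 59 g 59 g 58 g 59 k 12 g 15 g 16 g
[... 1008 characters left out ...]
g 10 g 11 g 10 g 10 g 10 g 16 B 16 
 -42 w  0 B 14 g 16 g 12 g 10 w 21 w 19 w 21 g 10 g 15 g 15 g 15 g 10 g 11 g 11 g 12 g  9 g 11 g 11 g 15 B 15 
 -48 w  0 B 16 g 15 g 16 g  9 w 20 w 21 g  9 g 11 g 15 g 16 g 17 g 11 g 10 g 11 g 10 g 11 g 11 g 11 g 16 B 17 
 -54 w  0 B 17 g 15 g 15 g 16 g 13 g 13 g 16 g 16 g 15 g 17 g 16 g 11 g 10 g 11 g 11 g 12 g 11 g 11 g 16 B 16 
 -60 w  0 B 16 g 15 g 15 g 17 g 15 g 15 g 15 g 16 g 16 g 14 g 16 g 11 g 11 g  9 g 12 g 11 g 10 g 11 g 15 B 16 
 -66 w  0 B 15 g 15 g 15 g 17 g 16 g 16 g 15 g 15 g 15 g 15 g 16 g 15 g 16 g 16 g 16 g 15 g 16 g 16 g 16 B 16 
 -72 w  0 B 15 B 16 B 17 B 17 B 16 B 17 B 16 B 15 B 17 B 15 B 17 B 16 B 17 B 16 B 18 B300 B 16 B 17 B 17 w 16
```

Blue kit verified numerically: spool top 59, bobbin 21 and pack 19 mm, all seated. Next is the red spool.

Request:
move_arm(
  delta_pos=[
    [-2,0,-5.5],
    [-4.1,0,-11.3],
    [-4.1,0,-11.3],
    [-4.1,0,-11.3],
  ],
  angular=[
    [0,0,0],
    [0,0,0],
    [0,0,0],
    [0,0,0],
  ],
  fingers=[0,-0.1,-0.1,-0.1],
)

```text
time: 27.35
tool_pos: [0.5915, 0.2748, 0.2907]
tool_rot: [-179.8, 19.8, 154.4]
contact_force: [0.2, -0.0, -0.9]
opening: 0.0511
grasp_force: 0.0
```

Run:
```python
from h import *
d=load('w6'); print(px(d,181+29/5,109+204/5,.049))
got(.391,-.3305,.28,118,0)
```

```text
[ 0.39102136 -0.32889241  0.049     ]
d_cm [ -7.25 -63.23   3.97] rot [0.107 0.336 0.628] z [ 0.  0. -1.] tgt eul [-180.    0.  118.]
```

Request:
move_arm(
  delta_pos=[
    [-7.2,-63.2,4],
    [-7.2,-63.2,4],
    [-7.2,-63.2,4],
    [-7.2,-63.2,4],
    [-7.2,-63.2,4],
    [-7.2,-63.2,4],
    [-7.2,-63.2,4],
    [-7.2,-63.2,4],
    [-7.2,-63.2,4],
    [-7.2,-63.2,4],
    [-7.2,-63.2,4],
    [-7.2,-63.2,4],
    [-7.2,-63.2,4],
    [-7.2,-63.2,4],
    [-7.2,-63.2,4],
  ],
  angular=[
    [0.107,0.336,0.628],
    [0.107,0.336,0.628],
    [0.107,0.336,0.628],
    [0.107,0.336,0.628],
    [0.107,0.336,0.628],
    [0.107,0.336,0.628],
    [0.107,0.336,0.628],
    [0.107,0.336,0.628],
    [0.107,0.336,0.628],
    [0.107,0.336,0.628],
    [0.107,0.336,0.628],
    [0.107,0.336,0.628],
    [0.107,0.336,0.628],
    [0.107,0.336,0.628],
    [0.107,0.336,0.628],
  ],
  fingers=[-0.1,-0.1,-0.1,-0.1,-0.1,-0.1,-0.1,-0.1,-0.1,-0.1,-0.1,-0.1,-0.1,-0.1,-0.1],
)

```text
time: 29.22
tool_pos: [0.3922, -0.329, 0.2801]
tool_rot: [179.9, -0.0, 118.1]
contact_force: [-0.2, -0.9, -0.4]
opening: 0.0512
grasp_force: 0.0
```

Run:
```python
from h import *
print(arm.get_obs()['q'].round())
d=snap('wrist','w10'); f=cv2.cvtColor(d['frame'],cv2.COLOR_RGB2HSV); w=cloud(d)
k=(np.hypot(w[...,0]-.391,w[...,1]+.33)<.03)&(abs(w[...,2]-.049)<.006); k[260:]=0
print(k.sum(), w[k].mean(0), [ (w[k].min(0)+w[k].max(0))/2], w[k].max(0)-w[k].min(0))
# hole colour: red pixels at top
v,u=np.argwhere(k).mean(0); print(u,v,px(d,u,v,.049), f[int(v)-2:int(v)+3,int(u)-2:int(u)+3].reshape(-1,3)[::4])
go(.391,-.330,.020,118)
# screwdriver
s=w[(w[...,2]>.008)&(w[...,0]<.37)&(w[...,0]>.28)&(abs(w[...,1]+.34)<.06)&(w[...,2]<.04)]; print('drv',s.max(0) if len(s) else 0)
```

```text
[ -3.  21.  51. 117. -21.  51.  87.]
511 [ 0.38993049 -0.3292673   0.04885378] [array([ 0.38994187, -0.32926605,  0.04758657])] [0.03370001 0.03376385 0.00915697]
250.8454011741683 155.92759295499022 [ 0.38989041 -0.32919149  0.049     ] [[ 12  18 184]
 [  2  98 138]
 [179 175 166]
 [179 181 161]
 [177 188 156]
 [  1  71 150]
 [178 195 165]]
d_cm [-0.03 -0.19 26.02] rot [ 0.002 -0.     0.001] from [ 0.3921 -0.3292  0.2802] [179.9  -0.  118.1]
drv [ 0.33959605 -0.32812042  0.02294845]
```

Request:
move_arm(
  delta_pos=[
    [0.1,-0.2,10],
    [0.1,-0.2,16],
    [0.1,-0.2,21],
    [0.1,-0.2,24],
    [0.1,-0.2,26],
    [0.1,-0.2,26],
    [0.1,-0.2,26],
    [0.1,-0.2,26],
    [0.1,-0.2,26],
    [0.1,-0.2,26],
    [0.1,-0.2,26],
  ],
  angular=[
    [0,0,0],
    [0,0,0],
    [0,0,0],
    [0,0,0],
    [0,0,0],
    [0,0,0],
    [0,0,0],
    [0,0,0],
    [0,0,0],
    [0,0,0],
    [0,0,0],
  ],
  fingers=[-0.1,-0.1,-0.1,-0.1,-0.1,-0.1,-0.1,1,1,1,1],
  squeeze=15,
)

```text
time: 30.65
tool_pos: [0.3904, -0.3299, 0.0209]
tool_rot: [179.8, 0.0, 118.0]
contact_force: [0.2, 0.9, 8.1]
opening: 0.0343
grasp_force: 15.0
```

Run:
```python
from h import *
o=arm.get_obs(); print(o['tool_pos'],o['opening'],o['q'].round())
```

```text
[ 0.39037955 -0.32986574  0.02085957] 0.034272672872864 [ 20.  41.  21. 129. -49.  19. 112.]
```

Request:
move_arm(
  delta_pos=[
    [0,0,-5],
    [0,0,-11],
    [0,0,-17],
    [0,0,-23],
    [0,0,-28],
    [0,0,-28],
    [0,0,-28],
  ],
  angular=[
    [0,0,0],
    [0,0,0],
    [0,0,0],
    [0,0,0],
    [0,0,0],
    [0,0,0],
    [0,0,0],
  ],
  fingers=[1,1,1,1,1,1,1],
)

```text
time: 31.52
tool_pos: [0.3892, -0.3294, 0.2998]
tool_rot: [179.9, -0.1, 118.0]
contact_force: [-0.2, 0.2, 0.3]
opening: 0.0341
grasp_force: 15.0
```

Run:
```python
from h import *
o=arm.get_obs(); print(o['opening'])
go(.51,0,.30,120); go(.3838,.335,.30,125)
```

```text
0.03413249874672111
d_cm [23.41 26.14  0.07] rot [ 0.003 -0.001 -0.035] from [ 0.3892 -0.3294  0.2998] [ 1.799e+02 -1.000e-01  1.180e+02]
d_cm [58.91 30.73  0.11] rot [ 0.003 -0.001 -0.122] from [ 0.3892 -0.3294  0.2998] [ 1.799e+02 -1.000e-01  1.180e+02]
```

Request:
move_arm(
  delta_pos=[
    [23.4,26.1,0],
    [23.4,26.1,0],
    [23.4,26.1,0],
    [23.4,26.1,0],
    [23.4,26.1,0],
    [23.4,26.1,0],
    [58.9,30.7,0],
    [58.9,30.7,0],
    [58.9,30.7,0],
    [58.9,30.7,0],
    [58.9,30.7,0],
    [58.9,30.7,0],
    [58.9,30.7,0],
    [58.9,30.7,0],
    [58.9,30.7,0],
    [58.9,30.7,0],
  ],
  angular=[
    [0,0,-0.03],
    [0,0,-0.03],
    [0,0,-0.03],
    [0,0,-0.03],
    [0,0,-0.03],
    [0,0,-0.03],
    [0,0,-0.12],
    [0,0,-0.12],
    [0,0,-0.12],
    [0,0,-0.12],
    [0,0,-0.12],
    [0,0,-0.12],
    [0,0,-0.12],
    [0,0,-0.12],
    [0,0,-0.12],
    [0,0,-0.12],
  ],
  fingers=[1,1,1,1,1,1,1,1,1,1,1,1,1,1,1,1],
)

```text
time: 33.52
tool_pos: [0.3847, 0.3329, 0.3009]
tool_rot: [179.9, -0.0, 124.7]
contact_force: [0.7, 0.0, -0.9]
opening: 0.0344
grasp_force: 15.0
```

Run:
```python
from h import *
o=arm.get_obs(); print(o['opening'],o['q'].round())
d=snap('wrist','w11'); f=cv2.cvtColor(d['frame'],cv2.COLOR_RGB2HSV)
m=((f[...,0]>5)&(f[...,0]<22)&(f[...,1]>140)&(f[...,2]>60)).astype(np.uint8)
u0,v0=ppx(d,(.384,.335,.004)); print(u0,v0)
k,l,s,c=cv2.connectedComponentsWithStats(m)
for i in range(1,k):
    if s[i,4]>150:
        print(s[i],c[i],px(d,*c[i],.004))
        if s[i,2]*s[i,3]>4000: print(cv2.minAreaRect(np.float32([px(d,*p[::-1],.017)[:2] for p in np.argwhere(l==i)])*1000))
go(.3838,.335,.0255,125)
```

```text
0.03435814830916808 [-88.  20.  56. 116. -20.  54.  13.]
252.877615592468 146.37404738613614
[ 224  101  106  111 1221] [277.1998362  150.22768223] [0.41790388 0.35131523 0.004     ]
((426.5661926269531, 339.23492431640625), (118.05470275878906, 154.2976837158203), 57.42806625366211)
[237 131  33  33 852] [253.05751174 147.11619718] [0.38487432 0.33422148 0.004     ]
[  94  356  367   28 4521] [289.70338421 370.08648529] [0.69245571 0.01633965 0.004     ]
((663.4073486328125, 15.052230834960938), (698.8717041015625, 65.5131607055664), 34.6724853515625)
d_cm [ 1.900e-01 -2.000e-02  2.755e+01] rot [ 0.002 -0.    -0.004] from [0.3846 0.3332 0.301 ] [179.9  -0.  124.7]
```

Request:
move_arm(
  delta_pos=[
    [0.1,0,10],
    [0.1,0,16],
    [0.1,0,21],
    [0.1,0,24],
    [0.1,0,26.5],
    [0.1,0,27.5],
    [0.1,0,27.5],
    [0.1,0,27.5],
    [0.1,0,27.5],
  ],
  angular=[
    [0,0,0],
    [0,0,0],
    [0,0,0],
    [0,0,0],
    [0,0,0],
    [0,0,0],
    [0,0,0],
    [0,0,0],
    [0,0,0],
  ],
  fingers=[1,1,1,1,1,1,1,1,1],
)

```text
time: 34.7
tool_pos: [0.3842, 0.3357, 0.0267]
tool_rot: [179.8, -0.0, 124.9]
contact_force: [0.1, 0.4, 0.3]
opening: 0.0339
grasp_force: 15.0
```

Request:
move_arm(
  delta_pos=[
    [0,0,0.1],
    [0,0,0.1],
    [0,0,0.1],
    [0,0,0.1],
    [0,0,0.1],
    [0,0,0.1],
    [0,0,-4],
    [0,0,-9],
    [0,0,-15],
    [0,0,-21],
    [0,0,-27],
    [0,0,-27],
    [0,0,-27],
  ],
  angular=[
    [0,0,0],
    [0,0,0],
    [0,0,0],
    [0,0,0],
    [0,0,0],
    [0,0,0],
    [0,0,0],
    [0,0,0],
    [0,0,0],
    [0,0,0],
    [0,0,0],
    [0,0,0],
    [0,0,0],
  ],
  fingers=[1,0.2,-0.3,-0.3,-0.3,-0.3,-0.3,-0.3,-0.3,-0.3,-0.3,-0.3,-0.3],
)

```text
time: 36.33
tool_pos: [0.3829, 0.335, 0.2955]
tool_rot: [179.9, -0.0, 124.9]
contact_force: [-0.5, 0.6, -1.0]
opening: 0.0605
grasp_force: 0.0
```

Run:
```python
from h import *
o=arm.get_obs(); print(o['q'].round(),o['tool_pos'],o['tool_rot'])
d=snap('wrist','w12'); w=cloud(d)
k=(np.hypot(w[...,0]-.384,w[...,1]-.335)<.03)&(w[...,2]>.045)&(w[...,2]<.065); print(k.sum(),(w[k].min(0)+w[k].max(0))/2,w[k].mean(0))
# ripper in w2: handle blue
d=load('w10'); f=cv2.cvtColor(d['frame'],cv2.COLOR_RGB2HSV)
m=((f[...,0]>100)&(f[...,0]<125)&(f[...,1]>120)&(f[...,2]>50)).astype(np.uint8)
k,l,s,c=cv2.connectedComponentsWithStats(m)
for i in range(1,k):
    p=px(d,*c[i],.009)
    if s[i,4]>60 and np.hypot(p[0]-.47,p[1]+.43)<.06: 
        print(s[i],p); print(cv2.minAreaRect(np.float32([px(d,*q[::-1],.009)[:2] for q in np.argwhere(l==i)])*1000))
go(.51,0,.30,150)
```

```text
[-89.  21.  57. 116. -22.  54.  15.] [0.38285645 0.33497819 0.29551353] [ 1.79909946e+02 -4.77874992e-02  1.24894955e+02]
504 [0.38331959 0.33578139 0.05049594] [0.38318525 0.33590837 0.052662  ]
[256 210  23  39 274] [ 0.47073886 -0.42615007  0.009     ]
((470.6548767089844, -427.3779296875), (11.475103378295898, 69.54998016357422), 1.3734594583511353)
d_cm [-34.73  -8.69  -0.51] rot [ 0.     0.    -0.439] from [0.3827 0.3347 0.295 ] [180.   -0.  124.9]
```

Red spool is seated (top at 53 mm). Last is the seam ripper.

Run:
```python
from h import *
go(.51,0,.30,110); go(.4706,-.4234,.24,92)
```

```text
d_cm [-34.73  -8.69  -0.51] rot [ 0.   -0.    0.26] from [0.3827 0.3347 0.295 ] [180.   -0.  124.9]
d_cm [-67.22 -36.14   5.48] rot [ 0.    -0.     0.574] from [0.3827 0.3347 0.295 ] [180.   -0.  124.9]
```

Request:
move_arm(
  delta_pos=[
    [-34.7,-8.7,-0.5],
    [-34.7,-8.7,-0.5],
    [-34.7,-8.7,-0.5],
    [-34.7,-8.7,-0.5],
    [-34.7,-8.7,-0.5],
    [-34.7,-8.7,-0.5],
    [-67.2,-36.1,5.5],
    [-67.2,-36.1,5.5],
    [-67.2,-36.1,5.5],
    [-67.2,-36.1,5.5],
    [-67.2,-36.1,5.5],
    [-67.2,-36.1,5.5],
    [-67.2,-36.1,5.5],
    [-67.2,-36.1,5.5],
    [-67.2,-36.1,5.5],
    [-67.2,-36.1,5.5],
    [-67.2,-36.1,5.5],
    [-67.2,-36.1,5.5],
  ],
  angular=[
    [0,0,0.26],
    [0,0,0.26],
    [0,0,0.26],
    [0,0,0.26],
    [0,0,0.26],
    [0,0,0.26],
    [0,0,0.57],
    [0,0,0.57],
    [0,0,0.57],
    [0,0,0.57],
    [0,0,0.57],
    [0,0,0.57],
    [0,0,0.57],
    [0,0,0.57],
    [0,0,0.57],
    [0,0,0.57],
    [0,0,0.57],
    [0,0,0.57],
  ],
  fingers=[0.1,0.1,0.1,0.1,0.1,0.1,0.1,0.1,0.1,0.1,0.1,0.1,0.1,0.1,0.1,0.1,0.1,0.1],
)

```text
time: 38.62
tool_pos: [0.472, -0.422, 0.2404]
tool_rot: [179.9, -0.1, 92.3]
contact_force: [-0.3, -0.3, -0.0]
opening: 0.0415
grasp_force: 0.0
```

Run:
```python
from h import *
print(arm.get_obs()['q'].round())
d=snap('wrist','w13'); f=cv2.cvtColor(d['frame'],cv2.COLOR_RGB2HSV); w=cloud(d)
m=((f[...,0]>100)&(f[...,0]<125)&(f[...,1]>110)&(f[...,2]>40)).astype(np.uint8)
k,l,s,c=cv2.connectedComponentsWithStats(m)
for i in range(1,k):
    p=px(d,*c[i],.008)
    if s[i,4]>60 and np.hypot(p[0]-.47,p[1]+.43)<.06:
        print(s[i],p); r=cv2.minAreaRect(np.float32([px(d,*q[::-1],.008)[:2] for q in np.argwhere(l==i)])*1000); print(r); print(cv2.boxPoints(r).round(1).tolist())
e=w[(np.abs(w[...,0]-.4706)<.02)&(abs(w[...,1]+.415)<.07)&(w[...,2]>.0035)&(w[...,2]<.03)]; print(len(e),e.min(0),e.max(0))
go(.4706,-.4234,.0045,92)
```

```text
[  6.  34.  50. 105. -32.  56.  72.]
[248 135   9  52 382] [ 0.47188297 -0.42670652  0.008     ]
((471.4317626953125, -428.3541564941406), (10.452325820922852, 69.1802978515625), 2.5025367736816406)
[[464.70001220703125, -394.0], [467.70001220703125, -463.1000061035156], [478.20001220703125, -462.70001220703125], [475.1000061035156, -393.6000061035156]]
561 [ 0.46505922 -0.46443504  0.0037297 ] [ 0.47769215 -0.35609656  0.01136522]
d_cm [-0.15 -0.18 23.59] rot [ 0.002 -0.001  0.005] from [ 0.4719 -0.4222  0.2404] [ 1.799e+02 -1.000e-01  9.230e+01]
```

Request:
move_arm(
  delta_pos=[
    [-0.2,0,9],
    [-0.2,0,15],
    [-0.2,0,19.5],
    [-0.2,0,22],
    [-0.2,0,23.2],
    [-0.2,0,23.6],
    [-0.2,0,23.6],
    [-0.2,0,23.6],
    [-0.2,0,23.6],
    [-0.2,0,23.6],
    [-0.2,0,23.6],
    [-0.2,0,23.6],
    [-0.2,0,23.6],
    [-0.2,0,23.6],
  ],
  angular=[
    [0,0,0],
    [0,0,0],
    [0,0,0],
    [0,0,0],
    [0,0,0],
    [0,0,0],
    [0,0,0],
    [0,0,0],
    [0,0,0],
    [0,0,0],
    [0,0,0],
    [0,0,0],
    [0,0,0],
    [0,0,0],
  ],
  fingers=[0.1,0.1,0.1,0.1,0.1,0.1,0.1,0.1,1,1,1,1,1,1],
  squeeze=15,
)

```text
time: 40.42
tool_pos: [0.4719, -0.4246, 0.0042]
tool_rot: [179.9, -0.1, 92.2]
contact_force: [-0.1, 0.2, 2.2]
opening: 0.0126
grasp_force: 15.0
```

Request:
move_arm(
  delta_pos=[
    [0,0,-3],
    [0,0,-9],
    [0,0,-15],
    [0,0,-21],
    [0,0,-27],
    [0,0,-27],
    [0,0,-27],
  ],
  angular=[
    [0,0,0],
    [0,0,0],
    [0,0,0],
    [0,0,0],
    [0,0,0],
    [0,0,0],
    [0,0,0],
  ],
  fingers=[1,1,1,1,1,1,1],
)

```text
time: 41.3
tool_pos: [0.4714, -0.4242, 0.2735]
tool_rot: [179.9, -0.1, 92.2]
contact_force: [-0.2, 0.1, -0.5]
opening: 0.0131
grasp_force: 15.0
```

Run:
```python
from h import *
o=arm.get_obs(); print(o['q'].round(),o['opening'])
go(.53,0,.27,120); go(.454,.3535,.20,147.1)
```

```text
[  4.  33.  52. 103. -30.  59.  70.] 0.013057411613481663
d_cm [42.16  7.5   0.45] rot [ 0.002 -0.001 -0.485] from [ 0.4714 -0.4242  0.2735] [ 1.799e+02 -1.000e-01  9.220e+01]
d_cm [77.77  1.26  7.51] rot [ 0.002 -0.001 -0.958] from [ 0.4714 -0.4242  0.2735] [ 1.799e+02 -1.000e-01  9.220e+01]
```

Request:
move_arm(
  delta_pos=[
    [42.2,7.5,0],
    [42.2,7.5,0],
    [42.2,7.5,0],
    [42.2,7.5,0],
    [42.2,7.5,0],
    [42.2,7.5,0],
    [42.2,7.5,0],
    [77.8,1.3,7.5],
    [77.8,1.3,7.5],
    [77.8,1.3,7.5],
    [77.8,1.3,7.5],
    [77.8,1.3,7.5],
    [77.8,1.3,7.5],
    [77.8,1.3,7.5],
    [77.8,1.3,7.5],
    [77.8,1.3,7.5],
    [77.8,1.3,7.5],
  ],
  angular=[
    [0,0,-0.48],
    [0,0,-0.48],
    [0,0,-0.48],
    [0,0,-0.48],
    [0,0,-0.48],
    [0,0,-0.48],
    [0,0,-0.48],
    [0,0,-0.96],
    [0,0,-0.96],
    [0,0,-0.96],
    [0,0,-0.96],
    [0,0,-0.96],
    [0,0,-0.96],
    [0,0,-0.96],
    [0,0,-0.96],
    [0,0,-0.96],
    [0,0,-0.96],
  ],
  fingers=[1,1,1,1,1,1,1,1,1,1,1,1,1,1,1,1,1],
)

```text
time: 43.42
tool_pos: [0.4553, 0.3519, 0.2002]
tool_rot: [179.9, 0.0, 147.1]
contact_force: [0.4, 0.7, 0.6]
opening: 0.0128
grasp_force: 15.0
```

Run:
```python
from h import *
o=arm.get_obs(); print(o['q'].round(),o['opening'])
go(.454,.3535,.019,147.1)
d=snap('wrist','w14'); f=cv2.cvtColor(d['frame'],cv2.COLOR_RGB2HSV)
m=((f[...,0]>100)&(f[...,0]<125)&(f[...,1]>110)&(f[...,2]>40)).astype(np.uint8)
k,l,s,c=cv2.connectedComponentsWithStats(m); z=o['tool_pos'][2]+.004
for i in range(1,k):
    p=px(d,*c[i],z)
    if s[i,4]>60: print(s[i],p); print(cv2.minAreaRect(np.float32([px(d,*q[::-1],z)[:2] for q in np.argwhere(l==i)])*1000))
```

```text
[-69.  29.  38. 114. -25.  44.  41.] 0.01281345021657985
d_cm [ 0.21  0.03 18.12] rot [ 0.002  0.001 -0.   ] from [0.4553 0.3519 0.2002] [179.9   0.  147.1]
[113   4  14  26 287] [0.3234824  0.36236093 0.20419228]
((323.485107421875, 362.3745422363281), (5.282723903656006, 10.659648895263672), 55.42020034790039)
[452 148  60  34 929] [0.48522731 0.48303414 0.20419228]
((485.746337890625, 482.7066650390625), (36.139671325683594, 13.138741493225098), 42.348915100097656)
[ 241  185   26  110 2097] [0.45616439 0.35174011 0.20419228]
((457.3833923339844, 350.37152099609375), (14.761211395263672, 71.0389404296875), 59.90571212768555)
[505 186   7  27 104] [0.51336005 0.48635507 0.20419228]
((512.8607788085938, 485.85577392578125), (3.297055959701538, 16.125139236450195), 71.12505340576172)
[  0 246  35  48 832] [0.39707197 0.2151272  0.20419228]
((394.0472412109375, 212.84422302246094), (18.604019165039062, 34.785865783691406), 80.87104034423828)
[193 257  12   7  70] [0.44936472 0.3171873  0.20419228]
((449.40838623046875, 317.313720703125), (6.7472662925720215, 4.063556671142578), 57.0640983581543)
[231 347  44   6 193] [0.52231704 0.30665225 0.20419228]
((523.3775634765625, 307.9068908691406), (28.529258728027344, 4.160223960876465), 57.02228546142578)
```

Request:
move_arm(
  delta_pos=[
    [0.1,0.1,8],
    [0.1,0.1,13],
    [0.1,0.1,16],
    [0.1,0.1,17.5],
    [0.1,0.1,18.1],
    [0.1,0.1,18.1],
    [0.1,0.1,18.1],
    [0.1,0.1,18.1],
    [0.1,0.1,18.1],
  ],
  angular=[
    [0,0,0.04],
    [0,0,0.04],
    [0,0,0.04],
    [0,0,0.04],
    [0,0,0.04],
    [0,0,0.04],
    [0,0,0.04],
    [0,0,0.04],
    [0,0,0.04],
  ],
  fingers=[1,1,1,1,1,1,1,1,1],
)

```text
time: 44.6
tool_pos: [0.4549, 0.355, 0.0195]
tool_rot: [179.9, 0.0, 144.9]
contact_force: [-0.4, -0.6, -1.4]
opening: 0.0126
grasp_force: 15.0
```

Request:
move_arm(
  delta_pos=[
    [0,0,0],
    [0,0,0],
    [0,0,0],
    [0,0,0],
    [0,0,0],
    [0,0,-3],
    [0,0,-9],
    [0,0,-15],
    [0,0,-21],
    [0,0,-24],
    [0,0,-24],
    [0,0,-24],
  ],
  angular=[
    [0,0,0],
    [0,0,0],
    [0,0,0],
    [0,0,0],
    [0,0,0],
    [0,0,0],
    [0,0,0],
    [0,0,0],
    [0,0,0],
    [0,0,0],
    [0,0,0],
    [0,0,0],
  ],
  fingers=[0.5,0.25,0.25,0.25,0.25,0.25,0.25,0.25,0.25,0.25,0.25,0.25],
)

```text
time: 46.1
tool_pos: [0.4538, 0.3543, 0.2582]
tool_rot: [179.9, 0.0, 144.9]
contact_force: [-1.1, 0.5, -0.6]
opening: 0.0347
grasp_force: 0.0
```

Run:
```python
from h import *
d=snap('wrist','w15'); gridmap(d,OR)
w=cloud(d); L=local(w,*OR); k=(abs(L[...,0]-27.5)<25)&(abs(L[...,1])<66)&(w[...,2]>.0145)&(w[...,2]<.04)&(abs(L[...,0]-27.5)<20)&(abs(L[...,1])<62)
print(L[k].min(0),L[k].max(0),np.percentile(w[k][:,2],[5,50,95]))
b=local(cloud(load('top0'))[:1],*BL)
d=snap('top','top9'); w=cloud(d)
for n,c in [('yel',(.5533,-.2505)),('blk',(.571,.222)),('red',(.3835,.3355)),('foot',(.652,-.168)),('packL',(.577,-.36))]:
    k=(np.hypot(w[...,0]-c[0],w[...,1]-c[1])<.03)&(w[...,2]>.01); print(n,k.sum(),np.percentile(w[k][:,2],90) if k.any() else 0)
```

```text
72 g  1 O 16 O 15 O 16 O  3 O 15 O 16 O 16 O 18 O 16 O 15 O 17 O 15 O 16 O 16 O 16 O 17 O 17 O 15 O 16 w  1 
  66 w  0 O 17 g 14 g 14 g 14 g 16 g 15 g 14 g 14 g 15 g 16 g 15 g 17 g 12 g 16 g 18 g 17 g 17 g424 g 15 O 15 
  60 g  0 O 16 g 16 g 17 g 16 g 16 g 16 g 16 g 15 g 17 g 15 g 16 g 12 g 11 g 11 g 10 g  8 g 11 g 10 g 14 O 16 
  54 w  0 O 16 g 16 g 14 O  5 O  3 O  4 O  3 O  3 g 17 g 16 g 16 g  9 g 11 g 11 g 11 g 16 g 11 g 10 g 15 O 15 
  48 w  0 O 14 g 16 O  3 w 53 w 52 w 53 g 13 w  5 O  5 g 17 g 15 g 10 g 11 g 10 g 17 w 16 g 12 g  9 g 15 O 15 
  42 g  1 O 15 O  7 w 53 w 53 w 52 w 52 w 54 g 12 O  3 g 16 g 16 g 10 g 11 g 10 w 15 g 11 g 11 g 12 g 14 O 15 
  36 w  2 O 17 g 53 w 54 w 53 O 45 w 53 w 53 g 31 O  2 g 14 g 15 g 12 g 10 g 11 w 14 g 12 g 11 g 11 g 15 O 15 
  30 w  0 O 17 w 51 w 51 g 52 O 47 w 54 w 52 g 51 O  3 O 14 g 15 g 11 g 12 g 12 w 15 g 10 g 10 g 10 g 15 O 17 
  24 w  0 O 16 g 13 w 53 w 54 w 54 w 53 w 53 O  4 O  3 g 16 g 15 g 10 g 11 g 12 w 15 g 10 g 11 g  9 g 15 O 17 
  18 g 14 O 18 g 16 w 54 w 53 w 53 w 52 w 52 O  2 O  3 g 16 g 16 g  9 g 12 g 12 w 16 g  9 g 10 g 10 g42
[... 1203 characters left out ...]
g 11 g  9 g 11 g 16 O 15 
 -54 w  0 O 15 g 16 g 16 g 14 g 15 g 15 g424 g 16 g 16 g 16 g 16 g 10 g 11 B 19 B 21 g 11 g 10 g 10 g 15 O 17 
 -60 w  1 O 16 g 16 g 15 g 15 g 14 g 16 g 16 g 16 g 17 g 15 g 16 g 10 g 11 g 11 g 10 g 10 g 10 g 10 g 16 O 15 
 -66 w -1 O 16 g 15 g 14 g 15 g 15 g 15 g 17 g 15 g 15 g 15 g 16 g 15 g 15 g 15 g 16 g 16 g 16 g 17 g 15 O424 
 -72 g  0 g 16 O 16 O 15 O 16 O 16 O 16 O 15 O 16 O 17 O 18 O 16 O 16 O 16 O 16 O 16 O 16 O 16 w 16 w 16 w 15 
[ 23.04296609 -54.53367521] [37.08031467 54.69319095] [0.01564665 0.01954466 0.02106256]
yel 113 0.05724422953855215
blk 184 0.06061647230207148
red 1160 0.7217048474573827
foot 16 0.01377173424593181
packL 84 0.014186579720482073
```

Both kits are seated and the gripper is clear, so I'm handing in.

```bash
python3 -c "
from station import arm
print(arm.job_done())"
```

```text
the job is handed in; nothing more can be done
None
```

Both kits are made up, let go and handed in after about 46 s: the black spool, bobbin and needle pack are in the blue tray, and the red spool and seam ripper in the orange; depth readings show all five seated, and the yellow spool and presser foot were not touched.

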